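Slip the specimen holder under the stage clip

TASK

On the low light-box stage, press the long bar of the spring clip down with one fingertip and, keeping it down, push the flat specimen holder along its channel with the other fingertip, beneath the raised nose of the clip, until it is fully home against the end stop. Only then let go of the bar, so that the clip comes down on the holder, and move clear. Push the holder only, do not pick it up or tip it, and leave everything else on the bench and stage where it stands.

Things in the scene. Friction and masses are not known exactly. Their poses are not given: they have to be found in the camera images.
- home (a point): Fixed point on the stage: where the holder's origin is when fully home. On the plate's top face (36 mm over the bench), midway between the channel's rails. x = push direction along the channel towards the end stop, y left of it, z up. 'Home frame' below means this. Rails 6 mm high, 43 mm apart inside, x -85 to +30 mm; end stop 7 mm high, its face at x = +30 mm.
- stage: The stage, fixed to the bench: white light box with a dark plate on top, 210 x 186 mm, 36 mm high (home-frame x -125 to +85, y -98 to +88 mm). Origin on the bench, 36 mm straight below point home, same axes. The clip's axle is parallel to x at y = -30 mm, 16 mm over the plate, between two posts 22 mm high (x -5 to +45 mm).
- holder: Loose flat specimen holder, steel frame with a glass window: 60 mm (x) by 40 mm (y), 8 mm thick, 0.1 to 0.2 kg. Across its rear edge (x -30 to -24 mm) stands a push lip 36 mm wide, 18 mm high from the underside. Origin at the centre of its underside, x towards the end stop. It starts in the channel 24 to 42 mm short of home, not yet under the clip's nose.
- clip (a joint): Spring clip's angle (rad). 0 = rest: nose down, 2 mm over the plate, blocking the holder. Grows as the bar is pressed and the nose rises: above 0.20 the nose clears the holder, at 0.36 it is 13 mm over the plate and the bar is level, 0.46 is the limit. About 0.18 with the nose resting on the holder. The spring shuts it when let go; the bar takes 2 N to start, 8 N at 0.36.
- nose (a point): Centre of the underside of the clip's nose, a steel block 10 x 10 mm on an arm from the axle, over the channel at home-frame x 15 to 25 mm, y -3 to +7 mm. Nothing else stands over the channel. It turns with the clip.
- bar_top (a point): Middle of the upper face of the clip's press bar, at home-frame x -55 mm. The steel bar runs parallel to the channel, about 60 mm to its -y side, x -105 to +36 mm, 24 mm wide, 4 mm thick. Press it anywhere; a fingertip may slide along it. This point is 19 mm over the plate at rest (bar sloping up outward 0.36 rad), 9 mm when pressed to 0.36. Turns with the clip.
- weight: steel calibration weight, upright cylinder 24 mm across and 34 mm high, standing on the stage plate on its left side; origin at the centre of its underside. Leave alone
- vial: small pale vial with a blue cap, 22 mm across and 45 mm high, standing on the stage plate on its left side; origin at the centre of its underside. Leave alone
- flask: white bottle with a red cap, 64 mm across, 130 mm high, on the bench to the side; origin at the centre of its underside. Leave alone
- tub: white jar with a yellow lid, 52 mm across, 85 mm high, on the bench to the side; origin at the centre of its underside. Leave alone
- slidebox: shut grey slide box 102 x 87 mm, 36 mm high, on the bench; origin at the centre of its underside. Leave alone
- dish: glass dish with lid, 92 mm across, 16 mm high, on the bench; origin at the centre of its underside. Leave alone
- pencup: steel cup of pens, 64 mm across, 150 mm high with its pens, on the bench to the right; origin at the centre of its underside. Leave alone
Things that resemble listed ones, but are neither listed nor needed, are in the scene too. Leave any purple or yellow look-alike of the holder alone.

How it is judged:
On the way, in this order (a step that is already met when the one before it is completed fails the run):
1. the clip's bar is held down by a fingertip, its nose clear, before the holder is beneath it (value of joint clip above 0.21 rad and contact force between the fingers and clip above 0.5 N and x of holder in the frame of home below -0.015 m), for 0.1 s.
2. with the bar still held down, the fingers push the holder beneath the nose (value of joint clip above 0.2 rad and contact force between the fingers and clip above 0.5 N and contact force between the fingers and holder above 0.05 N and x of holder in the frame of home above -0.013 m), for 0.02 s.
3. the holder is home while the bar is still held down (value of joint clip above 0.2 rad and contact force between the fingers and clip above 0.5 N and x of holder in the frame of home above -0.003 m), for 0.1 s.
At the end, for the whole second after the job is handed in: The holder lies flat on the plate within 3 mm of home along the channel, at rest, with the released clip bearing on it (clip angle 0.12 to 0.24, more than 1 N on the holder) (x of holder in the frame of home between -0.003 and 0.003 m and z of holder in the frame of home between -0.003 and 0.003 m and value of joint clip between 0.12 and 0.24 rad and contact force between clip and holder above 1 N and linear speed of holder below 0.01 m/s); the robot touches nothing.
It fails at once if the holder is lifted more than 6 mm off the plate or tipped by more than 0.15 rad (z of holder in the frame of home above 0.006 m or angle between holder's own z axis and vertical above 0.15 rad).
It fails at once if the clip is let down on the holder before it is home (x of holder in the frame of home between -0.013 and -0.004 m and contact force between clip and holder above 1 N).
It fails at once if something else is moved by more than 15 mm or knocked over (distance of any of weight, vial, flask, tub, slidebox, dish, pencup from where it was at the start of the episode above 0.015 m or angle between any of weight, vial, flask, tub, slidebox, dish, pencup's own z axis and vertical above 0.3 rad).
It also fails if it takes over 48 s, if anything falls off the work surface, if the arm or the gripper's body presses on something with over 40 N, if the wrist force passes 120 N, or if a joint passes its speed limit or range.

ROBOT

A 6-joint arm with a two-finger parallel gripper is mounted at the origin on the work surface. World frame = base frame: x ahead of the robot, y to its left, z up, the work surface at z = 0. Lengths are in m, angles in rad, forces in N, time in s.
With the tool pointing down it reaches from about 0.25 to 0.85 m from the base axis. Payload 12.5 kg.
Tool frame: the origin (TCP) lies between the finger pads; the fingertips stand 8 mm ahead of it and the grasp point (between the pads) lies 11 mm behind it; z points along the fingers, y is the direction in which the jaws open and shut (so a half turn about z gives the same grasp; the last joint's range is limited). The gripper opens to 93 mm and grips with 3 to 60 N. Pads are 15 mm wide; open, the fingers measure 128 mm over their backs; the gripper's body (75 mm by 188 mm) begins 65 mm behind the grasp point.
Start: joints at [1.253, 0.351, 1.652, -0, 1.139, -0.085], TCP at [0.127, 0.535, 0.204] pointing down, gripper open.
Joint ranges: [-2.75, 2.75], [-0.79, 2.1], [0.01, 2.65], [-1.57, 4.71], [0.07, 3.14], [-2.87, 2.87]. Speed limits (rad/s): [2.22, 2.22, 2.79, 3.14, 3.14, 3.14].

INTERFACE

Orientations are given as a rotation vector (axis times angle).
In Python, from bench import sensors, snapshot, camera_params, order, search_frame gives the robot as it stands.
- The arm moves only by the shell command python3 -m pendant 'ROWS' [FORCE]. ROWS is text: rows parted by semicolons, each of 7 numbers parted by spaces: the shift along the world's x, y, z in mm, then the turn, a rotation vector about the world's x, y, z in degrees, then the finger opening in mm, from 0 to 93. In form: tx ty tz wx wy wz fingers; .... A call has 1 to 5 rows; each row shifts and turns the commanded pose from where the row before left it; what a row does not reach is not made up. A row lasts 1/10 s, in which the tool goes at most 50 mm and 8.59 degrees, less where a joint would pass 70% of its speed; a pose out of reach is approached as far as the arm can. A call is refused whole if a number of a shift passes 50 or a number of a turn 8.59, either way. A call with a gripper value outside its range is refused whole. The fingers move at their own pace and stop on an object; FORCE is the grip in N (left out, the last holds). Time passes only in rows, so rows that do not move let the fingers close. It gives the time, the measured TCP pose, the force and the opening at its end, in the units of the state.
- sensors.sense(): the state, without advancing time (a new reading comes with each control period).
- snapshot(name): name is "scene" or "top" or "wrist"; returns the picture (384x512x3 uint8, red, green, blue); there is no depth.
- camera_params(name): a dict with "fov_y" (degrees; the focal length in pixels is half the picture's height over the tangent of half this angle, whatever the lens; pixels are square), "cx", "cy" (the principal point, pixels), "distortion" ([k1, k2, p1, p2, k3] as OpenCV has them; the pictures are not rectified), "R" (3x3) and "t" (3): a world point X has camera coordinates R X + t. Camera axes: x right, y down, z forward; pixel columns grow to the right and rows downward; lengths in m; the calibration is good to about 2 mm. A picture is of the moment at which its call begins: read the wrist's pose just before it. camera_params takes no time and is no camera call; for the wrist camera it gives the pose at the moment of the call.
- order.close_job(): hands the job in, once; it reports no verdict.
Trained networks look in the newest picture that a camera, given by its name, has taken for a name from the list of things; names that differ only in an ending like _2 or _b are one class to them, and where a whole thing is asked for, a point or a joint stands for the part that bears it (a point fixed in the world has none). Each returns a list of dicts, best first, with "p" (0 to 1); they miss things now and then, are a little off and sometimes report something else, mostly with a low value. They report only what shows in the picture. A call takes as long as a camera call. They do not tell look-alikes from the thing itself.
- search_frame(camera, label): "centre" ([x, y, z] in m, in world coordinates, good to about 4 mm: the middle of the surface that is visible of it).
The state is a dict: "clock": time; "joint_positions": joint angles; "qd": joint speeds; "tau": joint torques, N m; "position": TCP position; "eef_rot": TCP orientation; "ft_force": force on the tool from outside, world axes, zero at the start; "torque": the same for the moment, N m; "finger_gap": finger opening in m.
Only numpy, scipy, OpenCV 4.12 (cv2) and the standard library are available. Lean on these libraries where they do the work, as an engineer would, in place of code of your own. Each camera call takes 0.05 s, during which the arm holds its last target.

## Working session

There is one attempt and no reset: what is moved stays moved. The work goes in short steps, Python scripts to look and compute and a shell command to move; the robot and the scene stay as the last step left them, time stands still between calls to the robot, and variables do not carry over. Pictures are saved under pics/ and viewed, and the job is handed in when it is done.

```bash
ls; mkdir -p pics
python3 - <<'E'
from bench import sensors, snapshot, camera_params, order, search_frame
import cv2,json
s=sensors.sense(); print({k:s[k] for k in('clock','position','eef_rot','finger_gap','ft_force')})
for n in('scene','top','wrist'):
    im=snapshot(n); cv2.imwrite(f'pics/{n}0.png',im[:,:,::-1]); p=camera_params(n); print(n,p)
    for l in('holder','clip','bar_top','nose','stage'):
        try: print(l,[(x['p'],x['centre']) for x in search_frame(n,l)][:4])
        except Exception as e: print(l,e)
E
```

```text
pics
{'clock': 0.0, 'position': array([0.12675085, 0.53483551, 0.20382991]), 'eef_rot': array([-3.64818107e-01, -3.12011240e+00,  1.67350127e-03]), 'finger_gap': 0.09321998363420028, 'ft_force': array([-0.15928707, -0.63857933,  0.73837744])}
scene {'fov_y': 56.97443894770738, 'cx': 254.78862068843154, 'cy': 192.28397657726856, 'distortion': array([-0.06282646,  0.        ,  0.        ,  0.        ,  0.        ]), 'R': array([[ 0.25921099,  0.96567761, -0.01662578],
       [ 0.63886586, -0.18434612, -0.74690489],
       [-0.72433423,  0.18298431, -0.664723  ]]), 't': array([-0.15000493, -0.28528022,  1.51824772])}
holder [(0.66, [0.449, 0.2237, 0.007]), (0.61, [0.5573, 0.043, 0.0443]), (0.47, [0.5026, -0.1369, 0.0081])]
clip [(0.72, [0.5911, -0.0101, 0.0583])]
bar_top [(0.61, [0.5861, -0.011, 0.0555])]
nose [(0.68, [0.5866, -0.0067, 0.0574])]
stage [(0.76, [0.6111, 0.0264, 0.0333]), (0.62, [0.5907, -0.0088, 0.0596])]
top {'fov_y': 49.827689715804766, 'cx': 254.89590226914, 'cy': 193.46303991057266, 'distortion': array([-0.05463914,  0.        ,  0.        ,  0.        ,  0.        ])
[... 335 characters left out ...]
 0.0074])]
clip [(0.73, [0.5725, -0.0033, 0.055]), (0.47, [0.6253, 0.0974, 0.0739])]
bar_top [(0.95, [0.5701, -0.0113, 0.0543])]
nose [(0.68, [0.3491, -0.4366, 0.0132]), (0.58, [0.574, -0.0085, 0.0577])]
stage [(0.66, [0.6269, 0.098, 0.0742]), (0.61, [0.5689, 0.0365, 0.036])]
wrist {'fov_y': 70.0903003588088, 'cx': 254.71194377060124, 'cy': 187.81681387668505, 'distortion': array([-0.05579601,  0.        ,  0.        ,  0.        ,  0.        ]), 'R': array([[ 0.23072899,  0.97301696, -0.00145614],
       [ 0.93193435, -0.22055642,  0.28784239],
       [ 0.27975437, -0.06777061, -0.95767669]]), 't': array([-0.5492768 , -0.03373287,  0.39301056])}
holder []
clip []
bar_top []
nose []
stage []
```

View pics/scene0.png

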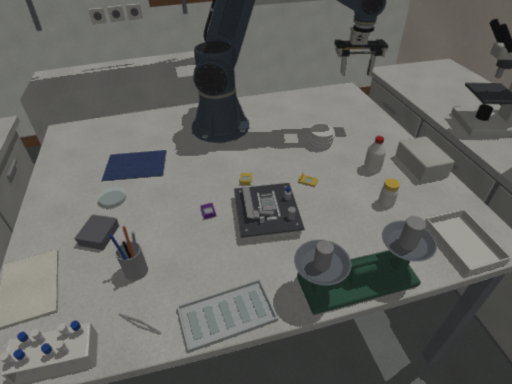

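View pics/top0.png

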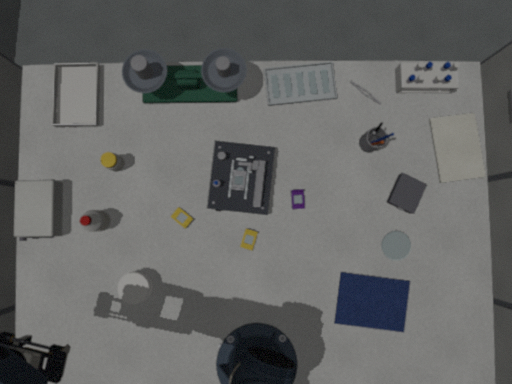

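The top view shows the stage at about (241,178), with the bar on its right at (259,184) and the holder at (238,181). Look-alikes are at (249,239), (182,217) and (298,199). I'll enlarge the stage area.

Run:
```python
import cv2
a=cv2.imread('pics/top0.png')[130:225,195:290]; cv2.imwrite('pics/topz.png',cv2.resize(a,(600,600),interpolation=cv2.INTER_CUBIC))
a=cv2.imread('pics/scene0.png')[165:245,215:315]; cv2.imwrite('pics/scenez.png',cv2.resize(a,(750,600),interpolation=cv2.INTER_CUBIC))
```

```text
(no output)
```

View pics/topz.png

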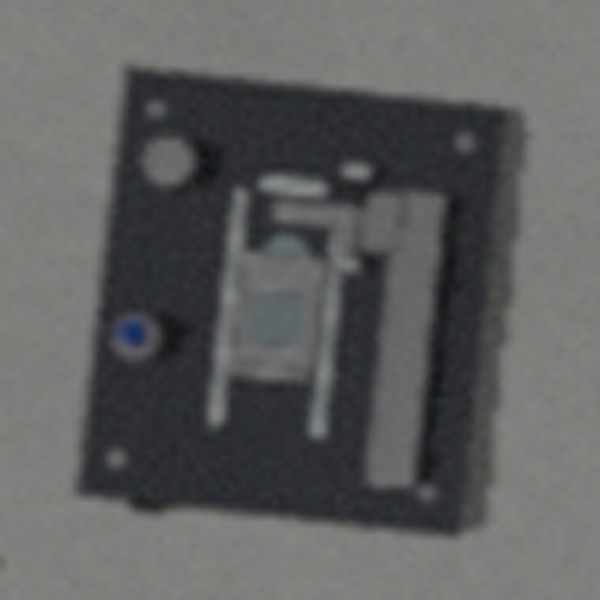

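View pics/scenez.png

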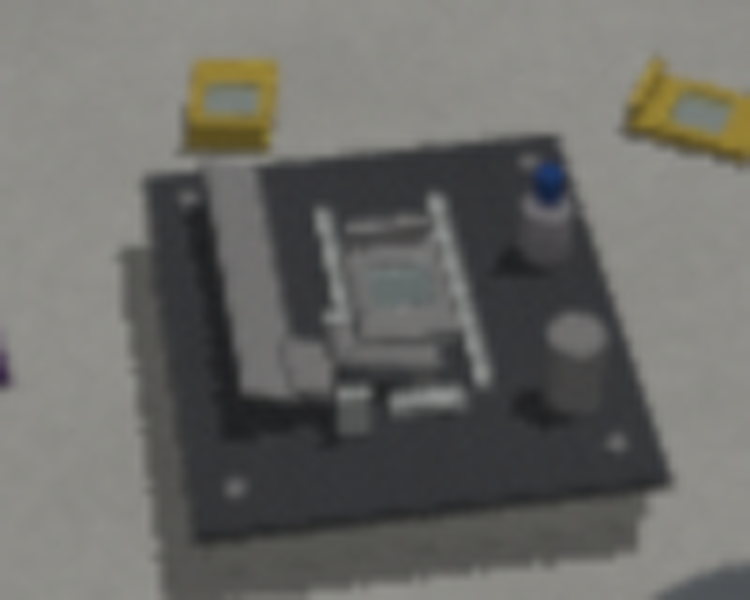

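```bash
cat > h.py <<'E'
from bench import sensors, snapshot, camera_params, order, search_frame
import cv2,numpy as np
def ray(p,uv):
    f=192/np.tan(np.radians(p['fov_y']/2)); K=np.array([[f,0,p['cx']],[0,f,p['cy']],[0,0,1]])
    n=cv2.undistortPoints(np.array(uv,float).reshape(-1,1,2),K,p['distortion']).reshape(-1,2)
    d=np.c_[n,np.ones(len(n))]@p['R']; return -p['R'].T@p['t'],d
def onz(p,uv,z):
    c,d=ray(p,uv); return c+d*((z-c[2])/d[:,2])[:,None]
def proj(p,X):
    f=192/np.tan(np.radians(p['fov_y']/2)); K=np.array([[f,0,p['cx']],[0,f,p['cy']],[0,0,1]])
    return cv2.projectPoints(np.array(X,float).reshape(-1,1,3),cv2.Rodrigues(p['R'])[0],p['t'],K,p['distortion'])[0].reshape(-1,2)
def T(h,X): # home frame(m)->world, h=(x,y,yaw)
    X=np.array(X,float).reshape(-1,3); c,s=np.cos(h[2]),np.sin(h[2])
    return np.c_[h[0]+c*X[:,0]-s*X[:,1],h[1]+s*X[:,0]+c*X[:,1],X[:,2]+.036]
C=np.array([[85,88,0],[85,-98,0],[-125,-98,0],[-125,88,0]])/1e3
from scipy.optimize import least_squares
def fit(obs): # list of (param, uv, Xhome)
    r=least_squares(lambda h:np.concatenate([(proj(p,T(h,X))-uv).ravel() for p,uv,X in obs]),[.57,.05,-.1]); return r.x,r.fun
E
python3 - <<'E'
from h import *
uvt=np.array([[127,68],[520,110],[462,532],[82,494]])/6.316+[195,130]-.4
uvs=np.array([[668,482],[200,540],[148,175],[557,137]])/7.5+[215,165]-.4
t,s=camera_params('top'),camera_params('scene')
for o in([(t,uvt,C)],[(s,uvs,C)],[(t,uvt,C),(s,uvs,C)]):
    h,f=fit(o); print(h,np.degrees(h[2]),f.round(1))
E
```

```text
[ 0.58714865  0.03892    -0.12384698] -7.095909051254861 [ 0.8 -0.6 -1.1 -0.5  0.6  0.9 -0.3  0.1]
[ 0.59311133  0.04322679 -0.1252134 ] -7.174199299109589 [ 1.   0.  -0.8 -0.3 -0.7  0.3  0.6 -0.3]
[ 0.58943438  0.04128902 -0.12365897] -7.085136807236603 [-0.  -1.3 -1.9 -1.2 -0.1  0.2 -1.1 -0.6 -0.1 -0.8 -1.7 -1.  -1.6 -0.3
 -0.4 -0.9]
```

```bash
python3 -m pendant '12 -16 0 0 0 0 93;20 -28 0 0 0 0 93;23 -32 0 0 0 1 60;23 -32 0 0 0 1 60;23 -32 0 0 0 1 60'; python3 -m pendant '23 -32 0 0 0 1 43;23 -32 0 0 0 1 43;23 -32 0 0 0 1 43;23 -32 0 0 0 0.2 43;23 -32 0 0 0 0 43';python3 -m pendant '23 -32 0 0 0 0 43;23 -32 0 0 0 0 43;23 -32 0 0 0 0 43;23 -32 0 0 0 0 43;23 -32 0 0 0 0 43'; python3 -m pendant '23 -32 0 0 0 0 43;15 -20 0 0 0 0 43;10 -10 0 0 0 0 43; 0 0 0 0 0 0 43'
```

```text
clock: 1.4
position: [0.2285, 0.3939, 0.2044]
eef_rot: [0.281, 3.129, 0.0]
ft_force: [-0.2, 0.2, 0.1]
finger_gap: 0.0735
clock: 1.9
position: [0.3436, 0.2338, 0.2046]
eef_rot: [0.195, 3.135, 0.001]
ft_force: [-0.3, 0.7, -0.2]
finger_gap: 0.0435
clock: 2.4
position: [0.4587, 0.0736, 0.2045]
eef_rot: [0.196, 3.135, 0.0]
ft_force: [1.2, 0.9, -0.3]
finger_gap: 0.0431
clock: 2.8
position: [0.5065, 0.0125, 0.2042]
eef_rot: [0.198, 3.135, -0.0]
ft_force: [1.2, 0.3, -0.6]
finger_gap: 0.0432
```

Run:
```python
from h import *
s=sensors.sense();print(s['clock'],s['position'],s['eef_rot'],s['finger_gap'],s['ft_force'])
R=cv2.Rodrigues(s['eef_rot'])[0];print(R.round(3))
im=snapshot('wrist');cv2.imwrite('pics/w1.png',im[:,:,::-1]);cv2.imwrite('pics/w1b.png',cv2.resize(im[:,:,::-1],(800,600),interpolation=cv2.INTER_CUBIC))
```

```text
2.8 [0.50645992 0.0125266  0.20418173] [ 1.97770309e-01  3.13534989e+00 -7.08255355e-06] 0.04315435181708461 [ 1.20556818  0.25943963 -0.6487255 ]
[[-0.992  0.126  0.   ]
 [ 0.126  0.992 -0.   ]
 [-0.    -0.    -1.   ]]
```

View pics/w1b.png

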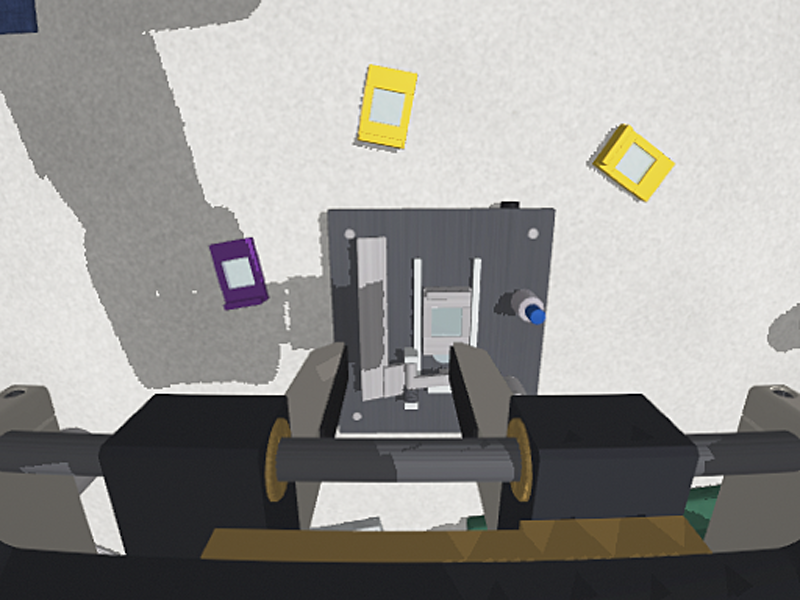

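The wrist picture shows image up = −x. The bar is at (370,320), the holder in its channel at (447,320) with the lip at (447,291), and the rail ends at (416,259) and (476,259). I'll back off along the channel for a clear view.

```bash
python3 -m pendant '-30 4 0 0 0 0 43;-40 5 0 0 0 0 43;-20 3 0 0 0 0 43;0 0 0 0 0 0 43;0 0 0 0 0 0 43'
python3 - <<'E'
from h import *
s=sensors.sense();print(s['clock'],s['position'],s['ft_force'])
im=snapshot('wrist');cv2.imwrite('pics/w2.png',im[:,:,::-1])
import pickle;pickle.dump(camera_params('wrist'),open('w2.pkl','wb'))
for l in('holder','bar_top','nose'): print(l,[(x['p'],x['centre']) for x in search_frame('wrist',l)])
a=im[150:330,180:420,::-1];cv2.imwrite('pics/w2z.png',cv2.resize(a,(800,600),interpolation=cv2.INTER_CUBIC))
p=camera_params('wrist');h=[.589,.041,-.1237]
print(((proj(p,T(h,C))-[180,150])*10/3).round(0))
E
```

```text
clock: 3.35
position: [0.4161, 0.0259, 0.2048]
eef_rot: [0.194, 3.134, 0.0]
ft_force: [1.0, 0.3, -0.5]
finger_gap: 0.0429
3.35 [0.41608206 0.02587971 0.20480248] [ 1.00079023  0.26985331 -0.47017278]
holder [(0.92, [0.551, 0.0468, 0.0453]), (0.71, [0.5039, -0.1324, 0.0085]), (0.65, [0.3749, 0.0195, 0.0062])]
bar_top [(0.87, [0.5197, -0.0142, 0.0599])]
nose [(0.57, [0.5198, -0.0141, 0.0543])]
[[510. 584.]
 [123. 586.]
 [100. 174.]
 [556. 173.]]
```

View pics/w2z.png

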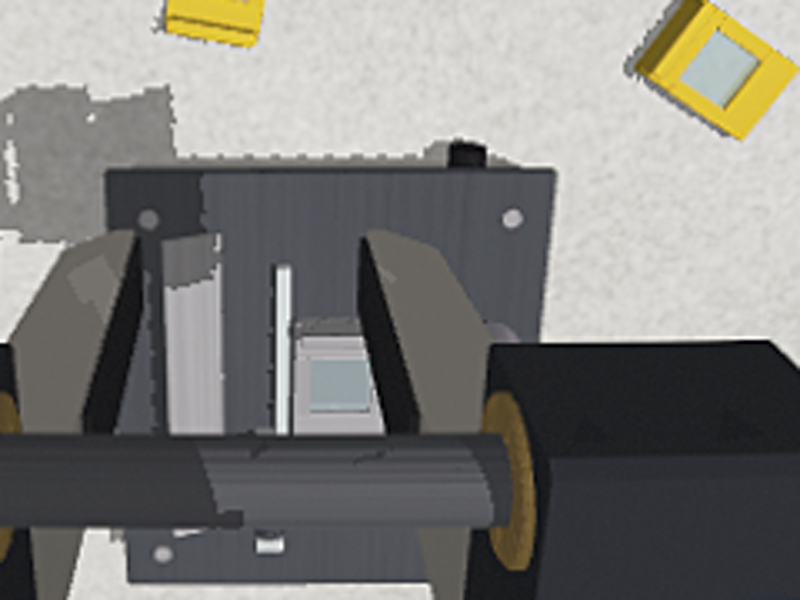

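Run:
```python
from h import *
import pickle
p=pickle.load(open('w2.pkl','rb'))
z=lambda a:np.array(a,float)*.3+[180,150]
h,f=fit([(p,z([[106,171],[556,170],[129,582]]),C[[2,3,1]])]);print(h,np.degrees(h[2]),f.round(1))
def inv(h,W):
    d=W[:,:2]-h[:2];c,s=np.cos(h[2]),np.sin(h[2]);return np.c_[c*d[:,0]+s*d[:,1],-s*d[:,0]+c*d[:,1]]*1e3
for nm,uv,zz in(('rail end',[[275,266],[291,266]],.042),('lip top rear/front',[[330,319],[330,336]],.054),('holder left',[[296,390]],.044),('bar rear',[[163,236],[221,236]],.055),('bar edges',[[170,400],[221,400]],.055)):
    print(nm,inv(h,onz(p,z(uv),zz)).round(1))
print('tcp',inv(h,np.array([sensors.sense()['position']])))
```

```text
[ 0.58825404  0.04341568 -0.11872462] -6.802419543493729 [-0.7  0.1  1.  -0.2 -0.3  0.4]
rail end [[-85.4 -28.3]
 [-85.4 -21.6]]
lip top rear/front [[-67.4  -6.1]
 [-59.5  -6. ]]
holder left [[-27.6 -19. ]]
bar rear [[-104.7  -72.7]
 [-104.7  -49.9]]
bar edges [[-30.1 -72.3]
 [-30.1 -51. ]]
tcp [[-168.4173925   -38.36728414]]
```

Run:
```python
from h import *
import pickle
p=pickle.load(open('w2.pkl','rb'))
R=cv2.Rodrigues(np.array([.194,3.134,0]))[0];t=np.array([.4161,.0259,.2048])
for y in(-39,-30,-21.5,21.5,30,39):
    X=[(R@np.array([x,y,8])/1e3+t) for x in(-7.5,7.5)]
    print(y,((proj(p,X)-[180,150])/.3).round(0).tolist())
```

```text
-39 [[79.0, 258.0], [76.0, 196.0]]
-30 [[119.0, 258.0], [116.0, 196.0]]
-21.5 [[157.0, 258.0], [154.0, 196.0]]
21.5 [[347.0, 258.0], [349.0, 196.0]]
30 [[384.0, 258.0], [387.0, 196.0]]
39 [[424.0, 258.0], [428.0, 196.0]]
```

Run:
```python
import cv2
im=cv2.imread('pics/w2.png')[205:295,170:330];cv2.imwrite('pics/w2f.png',cv2.resize(im,(800,450),interpolation=cv2.INTER_NEAREST))
```

```text
(no output)
```

View pics/w2f.png

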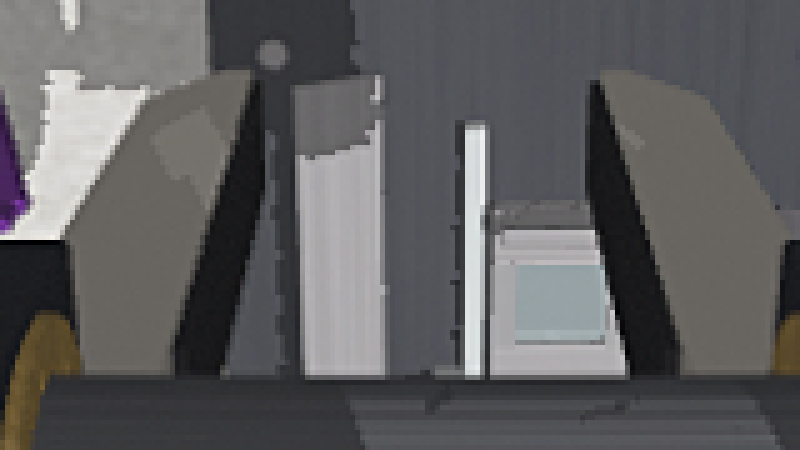

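Run:
```python
from h import *
R=cv2.Rodrigues(np.array([.194,3.134,0]))[0];t=np.array([.4161,.0259,.2048])
for n,(x0,y0,w,hh) in(('scene',(190,120,120,90)),('top',(190,160,120,90))):
    im=snapshot(n);p=camera_params(n)
    a=cv2.resize(np.ascontiguousarray(im[y0:y0+hh,x0:x0+w,::-1]),None,fx=6,fy=6,interpolation=cv2.INTER_CUBIC)
    for z,c in((8,(0,0,255)),(-17,(0,255,0))):
        for y in(-21.5,-39,21.5,39):
            X=[(R@np.array([x,y,z])/1e3+t) for x in(-7.5,7.5)]
            q=((proj(p,X)+.5-[x0,y0])*6).astype(int)
            cv2.line(a,tuple(map(int,q[0])),tuple(map(int,q[1])),c,1)
    cv2.imwrite(f'pics/{n}1z.png',a)
```

```text
(no output)
```

View pics/scene1z.png

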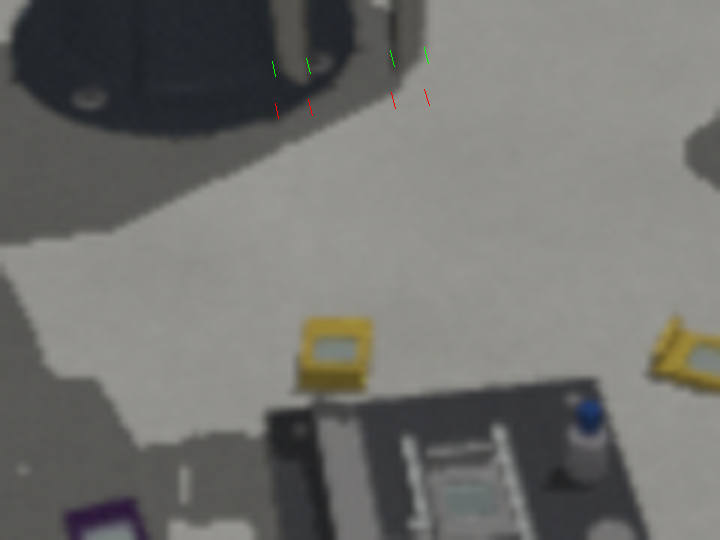

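Run:
```python
from h import *
import pickle
p=pickle.load(open('w2.pkl','rb'));s=camera_params('scene')
R=cv2.Rodrigues(np.array([.194,3.134,0]))[0];t=np.array([.4161,.0259,.2048])
def tri(a,b):
    c1,d1=ray(p,[a]);c2,d2=ray(s,[b]);A=np.c_[d1[0],-d2[0]];k=np.linalg.lstsq(A,c2-c1,rcond=None)[0]
    X1=c1+d1[0]*k[0];X2=c2+d2[0]*k[1];return (X1+X2)/2,np.linalg.norm(X1-X2)
for a,b in(((288,243),(255.8,134.8)),((288,243),(255.8,133)),((288,220),(255.8,134.8)),((223,243),(240,133.5))):
    X,e=tri(a,b);print((R.T@(X-t)*1e3).round(1),round(e*1e3,1))
```

```text
[-13.4  22.6  -5.5] 1.2
[-10.9  22.5 -10.2] 0.1
[ 0.5 23.8  3.4] 0.2
[ -9.6 -23.9 -12.4] 3.2
```

View pics/top1z.png

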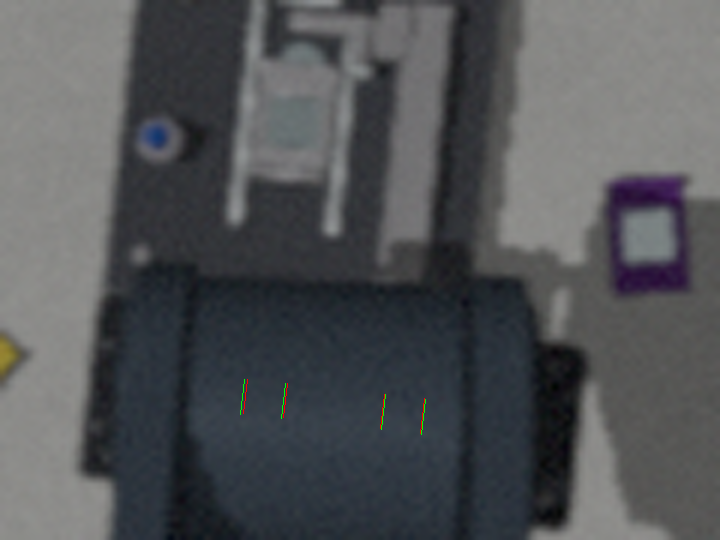

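Tip heights as seen in the two views differ from the stated 8 mm by several mm, so I'll find contact by force. Next I move to home-frame (−90, −30.5), above the bar and behind the lip, tilted slightly so the pushing finger sits lower.

```bash
python3 -m pendant '25 -1 0 0 0 0 43;35 -1 -10 0 0 0 43;18 0 -30 -1.5 0.18 0 43;0 0 -40 -1.5 0.18 0 43;0 0 -30 0 0 0 43'; python3 -m pendant '0 0 -15 0 0 0 43;0 0 0 0 0 0 43;0 0 0 0 0 0 43';python3 - <<'E'
from h import *
h=np.array([.5882,.0425,-.121]);s=sensors.sense();d=s['position'][:2]-h[:2];c,q=np.cos(h[2]),np.sin(h[2]);print(c*d[0]+q*d[1],-q*d[0]+c*d[1],s['position'],s['ft_force'],s['torque'])
im=snapshot('wrist');cv2.imwrite('pics/w3.png',cv2.resize(im[:,:,::-1],(800,600),interpolation=cv2.INTER_CUBIC))
im=snapshot('scene');cv2.imwrite('pics/s3.png',cv2.resize(im[150:250,205:315,::-1],(660,600),interpolation=cv2.INTER_CUBIC))
E
```

```text
clock: 4.15
position: [0.4937, 0.0234, 0.092]
eef_rot: [-0.194, -3.13, 0.084]
ft_force: [-0.7, -0.8, 0.4]
finger_gap: 0.043
clock: 4.45
position: [0.4942, 0.0231, 0.0797]
eef_rot: [-0.195, -3.131, 0.083]
ft_force: [0.1, 0.1, 0.7]
finger_gap: 0.0432
-0.09092201912216105 -0.030599028960439513 [0.49424931 0.02309944 0.07966064] [0.06711647 0.11315859 0.74490337] [ 0.06731266 -0.01696194  0.0316426 ]
```

View pics/w3.png

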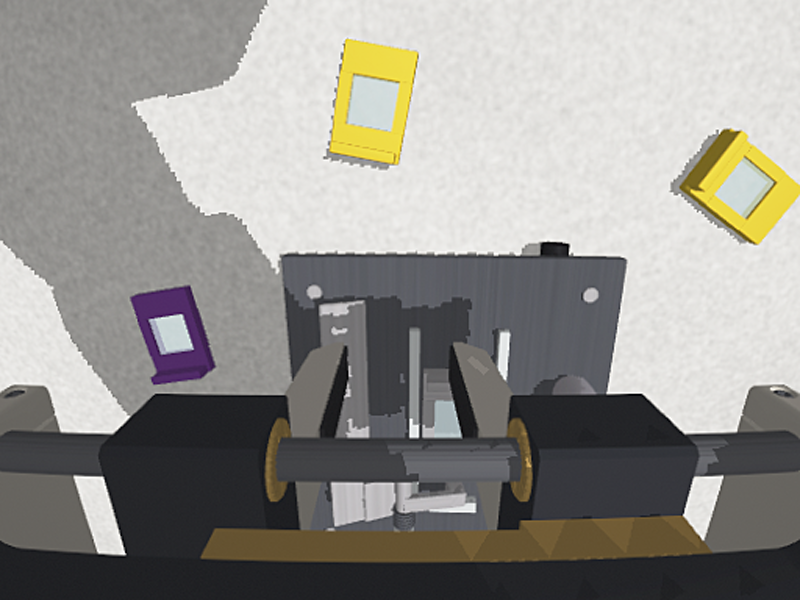

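View pics/s3.png

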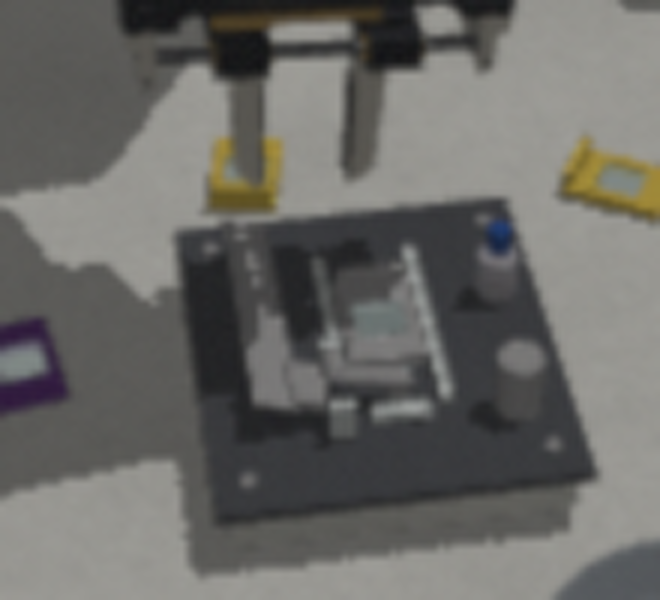

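Run:
```python
from h import *
h=np.array([.5882,.0425,-.121]);p=camera_params('scene')
for x in(-98,-83):
  for z in(25,35,45,60):
    q=proj(p,T(h,np.array([[x,0,z],[x,-61,z]])/1e3)); print(x,z,((q-[205,150])*6+3).round(0).tolist())
```

```text
-98 25 [[356.0, 206.0], [242.0, 218.0]]
-98 35 [[356.0, 191.0], [241.0, 203.0]]
-98 45 [[356.0, 177.0], [241.0, 189.0]]
-98 60 [[356.0, 155.0], [240.0, 166.0]]
-83 25 [[360.0, 224.0], [245.0, 236.0]]
-83 35 [[360.0, 209.0], [245.0, 221.0]]
-83 45 [[360.0, 195.0], [244.0, 207.0]]
-83 60 [[360.0, 173.0], [243.0, 185.0]]
```

The scene view suggests the tips stand 15–20 mm higher than stated. I'll go down in small steps, watching the force.

```bash
python3 -m pendant '0 0 -5 0 0 0 43;0 0 -2 0 0 0 43;0 0 0 0 0 0 43'; python3 -m pendant '0 0 -3 0 0 0 43;0 0 0 0 0 0 43;0 0 0 0 0 0 43'
python3 - <<'E'
from h import *
im=snapshot('scene');cv2.imwrite('pics/s4.png',cv2.resize(im[150:250,205:315,::-1],(660,600),interpolation=cv2.INTER_CUBIC))
E
```

```text
clock: 4.85
position: [0.4938, 0.0231, 0.0723]
eef_rot: [-0.195, -3.131, 0.083]
ft_force: [-0.4, 0.5, -0.4]
finger_gap: 0.0428
clock: 5.15
position: [0.4938, 0.0232, 0.0693]
eef_rot: [-0.195, -3.131, 0.083]
ft_force: [0.2, -0.5, -0.5]
finger_gap: 0.0431
```

View pics/s4.png

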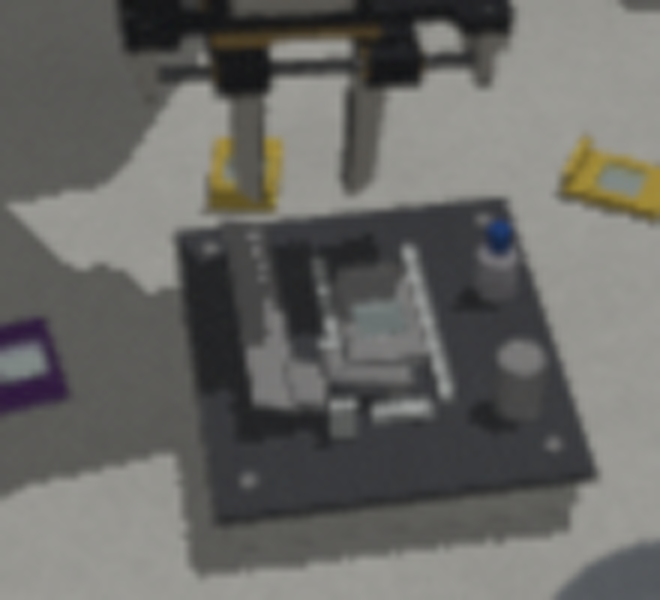

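The tips, at rows 190–195, are still clear of the bar. I continue down.

```bash
python3 -m pendant '0 0 -4 0 0 0 43;0 0 0 0 0 0 43;0 0 0 0 0 0 43'; python3 -m pendant '0 0 -3 0 0 0 43;0 0 0 0 0 0 43;0 0 0 0 0 0 43';python3 -m pendant '0 0 -3 0 0 0 43;0 0 0 0 0 0 43;0 0 0 0 0 0 43'
python3 - <<'E'
from h import *
im=snapshot('scene');cv2.imwrite('pics/s5.png',cv2.resize(im[150:250,205:315,::-1],(660,600),interpolation=cv2.INTER_CUBIC))
im=snapshot('wrist');cv2.imwrite('pics/w5.png',cv2.resize(im[:,:,::-1],(800,600),interpolation=cv2.INTER_CUBIC))
E
```

```text
clock: 5.5
position: [0.4938, 0.0232, 0.0652]
eef_rot: [-0.195, -3.131, 0.083]
ft_force: [-0.3, -0.2, 0.5]
finger_gap: 0.043
clock: 5.8
position: [0.4938, 0.0231, 0.0622]
eef_rot: [-0.195, -3.131, 0.083]
ft_force: [0.1, 0.1, 0.1]
finger_gap: 0.043
clock: 6.1
position: [0.4938, 0.0232, 0.0592]
eef_rot: [-0.195, -3.131, 0.083]
ft_force: [-0.5, 0.1, -0.2]
finger_gap: 0.0432
```

View pics/s5.png

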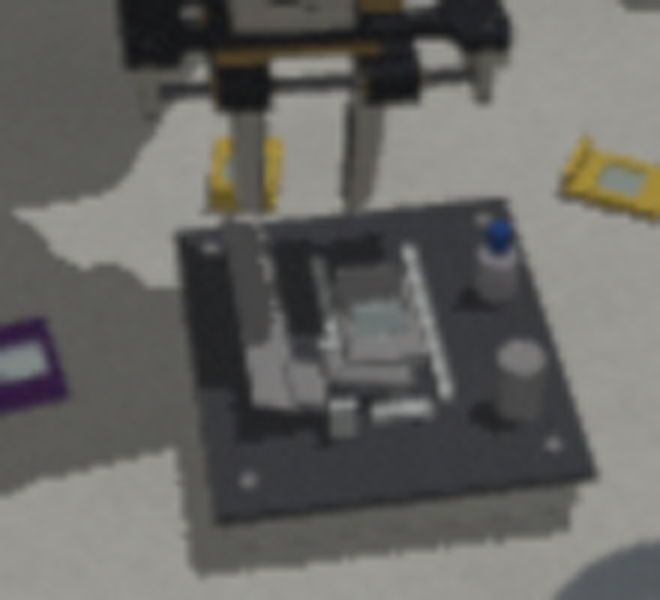

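View pics/w5.png

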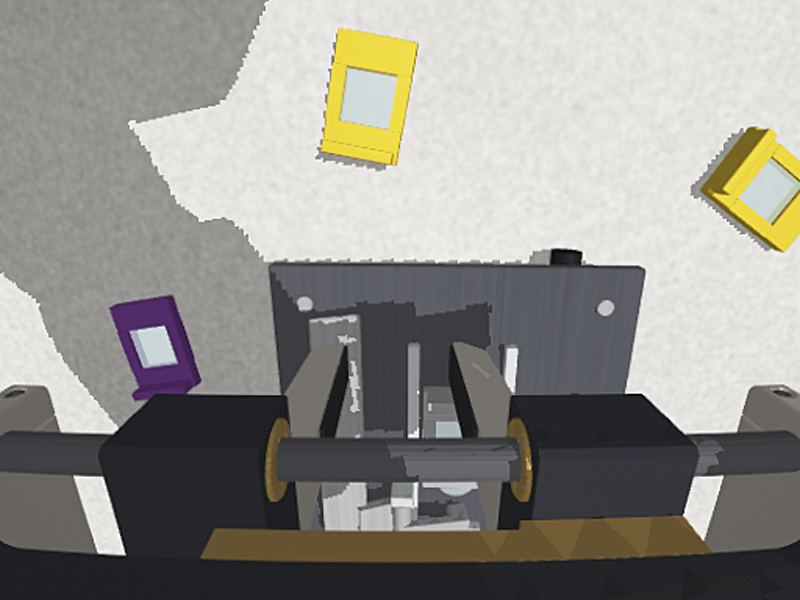

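```bash
python3 -m pendant '0 0 -2 0 0 0 43;0 0 0 0 0 0 43;0 0 0 0 0 0 43'; python3 -m pendant '0 0 -3 0 0 0 43;0 0 0 0 0 0 43;0 0 0 0 0 0 43';python3 -m pendant '0 0 -2 0 0 0 43;0 0 0 0 0 0 43;0 0 0 0 0 0 43'
python3 - <<'E'
from h import *
print(sensors.sense()['torque'])
im=snapshot('scene');cv2.imwrite('pics/s6.png',cv2.resize(im[150:250,205:315,::-1],(660,600),interpolation=cv2.INTER_CUBIC))
E
```

```text
clock: 6.5
position: [0.4938, 0.0232, 0.0573]
eef_rot: [-0.195, -3.131, 0.083]
ft_force: [1.1, -0.4, -0.5]
finger_gap: 0.043
clock: 6.8
position: [0.4938, 0.0232, 0.0542]
eef_rot: [-0.195, -3.131, 0.083]
ft_force: [-0.6, 0.0, -0.6]
finger_gap: 0.0427
clock: 7.1
position: [0.4938, 0.0231, 0.0523]
eef_rot: [-0.195, -3.131, 0.083]
ft_force: [0.0, -0.0, -1.2]
finger_gap: 0.0432
[0.04753981 0.00401975 0.00475088]
```

View pics/s6.png

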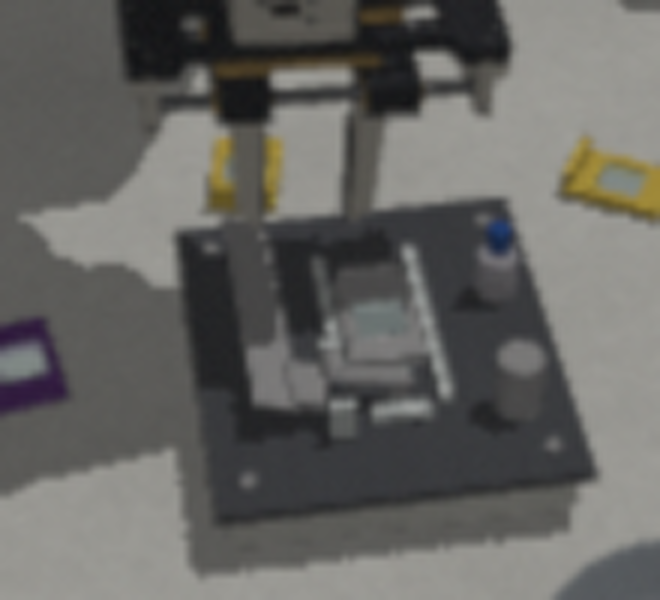

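Both views put the tips about 19 mm higher than the given data, which is about 27 mm over the plate now. I continue by force.

```bash
for i in 1 ; do :; done; python3 -m pendant '0 0 -3 0 0 0 43;0 0 0 0 0 0 43;0 0 0 0 0 0 43' | sed -n '2p;4p'; python3 -m pendant '0 0 -2 0 0 0 43;0 0 0 0 0 0 43;0 0 0 0 0 0 43'| sed -n '2p;4p';python3 -m pendant '0 0 -2 0 0 0 43;0 0 0 0 0 0 43;0 0 0 0 0 0 43'| sed -n '2p;4p'
python3 - <<'E'
from h import *
print(sensors.sense()['torque'])
im=snapshot('scene');cv2.imwrite('pics/s7.png',cv2.resize(im[150:250,205:315,::-1],(660,600),interpolation=cv2.INTER_CUBIC))
E
```

```text
position: [0.4938, 0.0231, 0.0492]
ft_force: [0.2, 0.6, 0.3]
position: [0.4938, 0.0232, 0.0473]
ft_force: [-0.7, 0.5, -0.0]
position: [0.4938, 0.0232, 0.0453]
ft_force: [-1.2, 0.8, 0.6]
[ 0.0078401  -0.03975075 -0.03042307]
```

View pics/s7.png

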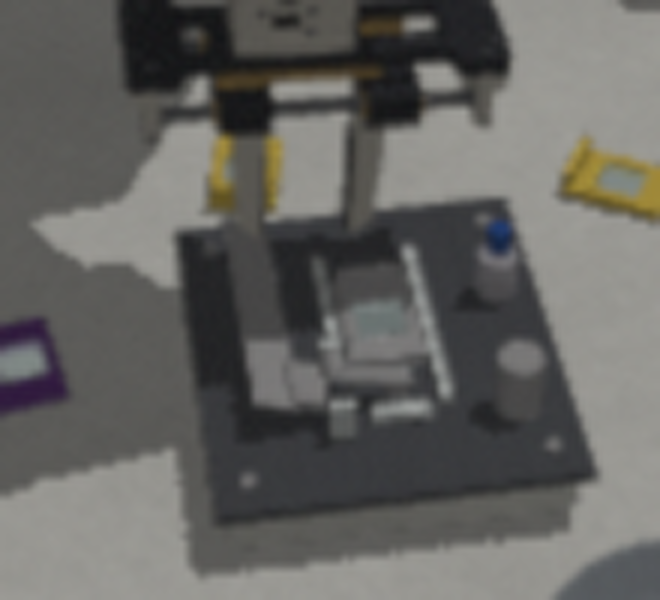

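```bash
python3 -m pendant '0 0 -2 0 0 0 43;0 0 0 0 0 0 43;0 0 0 0 0 0 43' | sed -n '2p;4p'; python3 -m pendant '0 0 -2 0 0 0 43;0 0 0 0 0 0 43;0 0 0 0 0 0 43'| sed -n '2p;4p'
python3 - <<'E'
from h import *
print(sensors.sense()['torque'])
im=snapshot('scene');cv2.imwrite('pics/s8.png',cv2.resize(im[150:250,205:315,::-1],(660,600),interpolation=cv2.INTER_CUBIC))
im=snapshot('wrist');cv2.imwrite('pics/w8.png',cv2.resize(im[150:300,160:360,::-1],(800,600),interpolation=cv2.INTER_CUBIC))
E
```

```text
position: [0.4938, 0.0232, 0.0433]
ft_force: [0.4, -0.8, 0.2]
position: [0.4938, 0.0232, 0.0413]
ft_force: [0.1, -0.2, 0.5]
[0.05188474 0.03013105 0.00137249]
```

View pics/s8.png

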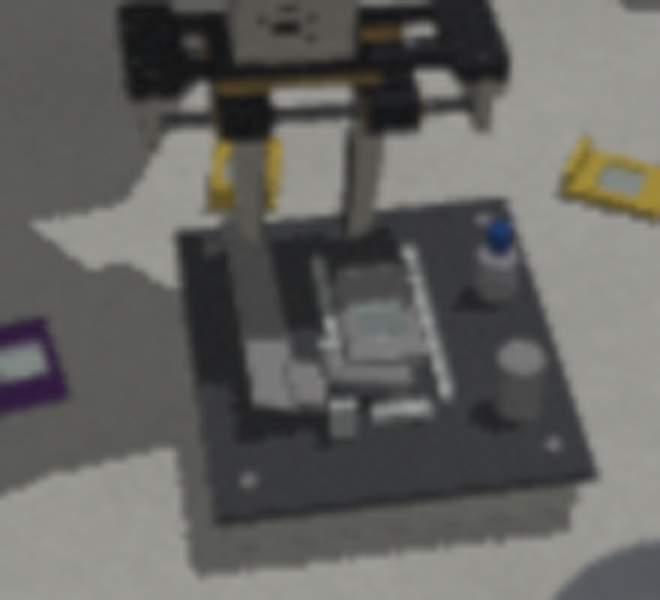

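View pics/w8.png

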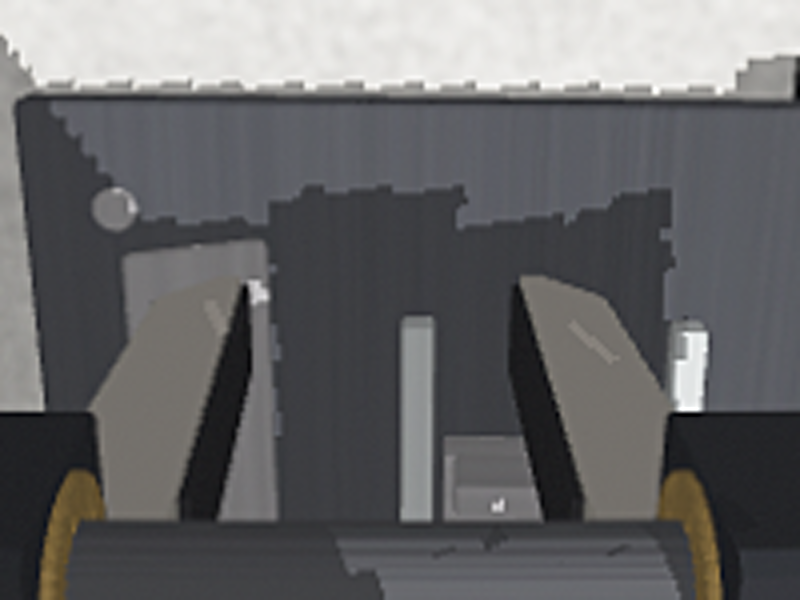

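Left tip is over the bar and right tip over the channel behind the holder. There is still no contact, so the stated tip offset is definitely not valid here. I continue.

```bash
python3 -m pendant '0 0 -2 0 0 0 43;0 0 0 0 0 0 43;0 0 0 0 0 0 43' | sed -n '2p;4p'; python3 -m pendant '0 0 -2 0 0 0 43;0 0 0 0 0 0 43;0 0 0 0 0 0 43'| sed -n '2p;4p';python3 -c "
from bench import sensors
print(sensors.sense()['torque'])"
```

```text
position: [0.4938, 0.0232, 0.0393]
ft_force: [-0.3, -0.2, 0.2]
position: [0.4939, 0.0231, 0.0374]
ft_force: [-0.1, -0.8, 3.5]
[-0.2104158   0.10425511 -0.04329187]
```

Contact with the bar came at TCP z ≈ 0.038 with Fz = 3.5 N, and the moment shows it is on the −y finger. I press about 7 mm more.

```bash
python3 -m pendant '0 0 -2 0 0 0 43;0 0 -2 0 0 0 43;0 0 0 0 0 0 43;0 0 0 0 0 0 43' | sed -n '2p;4p'; python3 -m pendant '0 0 -2 0 0 0 43;0 0 0 0 0 0 43;0 0 0 0 0 0 43'| sed -n '2p;4p';python3 - <<'E'
from h import *
print(sensors.sense()['torque'])
im=snapshot('scene');cv2.imwrite('pics/s9.png',cv2.resize(im[150:250,205:315,::-1],(660,600),interpolation=cv2.INTER_CUBIC))
E
```

```text
position: [0.4939, 0.0232, 0.0334]
ft_force: [-1.1, -0.4, 5.4]
position: [0.494, 0.0234, 0.0315]
ft_force: [-2.1, 0.2, 7.6]
[ 0.03841539  0.32212638 -0.05012432]
```

View pics/s9.png

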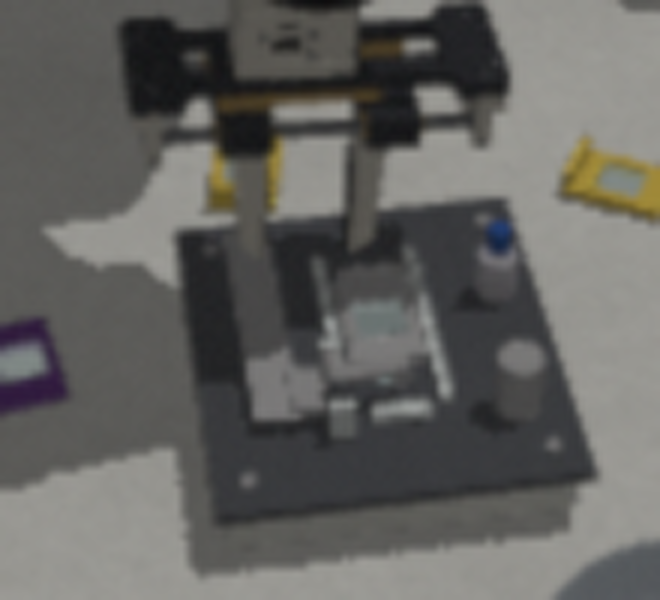

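```bash
python3 -m pendant '0 0 0 0 0 0 43'| sed -n '2p;4p';python3 -m pendant '0 0 0 0 0 0 43'| sed -n '2p;4p';python3 - <<'E'
from h import *
im=snapshot('wrist');cv2.imwrite('pics/w9.png',cv2.resize(im[150:300,160:360,::-1],(800,600),interpolation=cv2.INTER_CUBIC))
print(sensors.sense()['ft_force'],sensors.sense()['torque'])
E
```

```text
position: [0.494, 0.0234, 0.0315]
ft_force: [-1.5, 0.8, 6.6]
position: [0.494, 0.0233, 0.0315]
ft_force: [-1.3, 1.2, 7.1]
[-1.77025823  1.50500049  7.72276386] [ 0.04899283  0.2801327  -0.09494064]
```

View pics/w9.png

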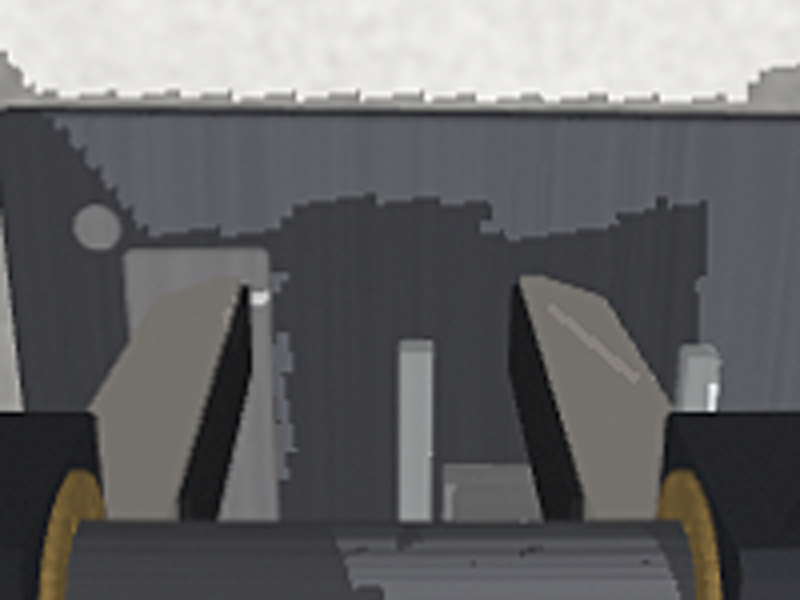

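The bar is down (Fz ≈ 7 N) and the push finger is in the channel behind the lip. I press slightly more, then start forward.

```bash
python3 -m pendant '0 0 -1.5 0 0 0 43;0 0 0 0 0 0 43;0 0 0 0 0 0 43'| sed -n '2p;4p'; python3 -m pendant '2 -0.25 0 0 0 0 43;2 -0.25 0 0 0 0 43;0 0 0 0 0 0 43'| sed -n '2p;4p';python3 -m pendant '2 -0.25 0 0 0 0 43;2 -0.25 0 0 0 0 43;0 0 0 0 0 0 43'| sed -n '2p;4p';python3 - <<'E'
from h import *
im=snapshot('scene');cv2.imwrite('pics/s10.png',cv2.resize(im[150:250,205:315,::-1],(660,600),interpolation=cv2.INTER_CUBIC))
E
```

```text
position: [0.494, 0.0235, 0.0301]
ft_force: [-2.1, 2.7, 9.0]
position: [0.4966, 0.0229, 0.0296]
ft_force: [-6.3, 1.9, 9.2]
position: [0.5007, 0.0223, 0.0296]
ft_force: [-6.6, 0.8, 9.2]
```

View pics/s10.png

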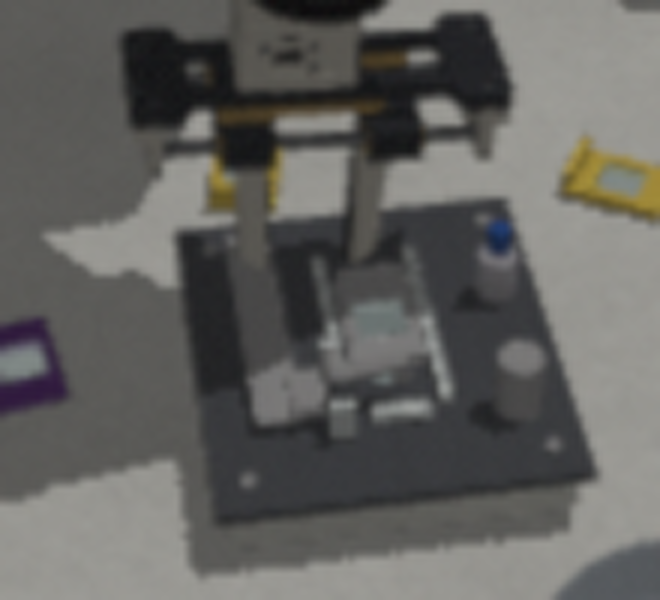

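```bash
python3 -m pendant '2 -0.25 0 0 0 0 43;2 -0.25 0 0 0 0 43;2 -0.25 0 0 0 0 43'| sed -n '2p;4p';python3 -m pendant '2 -0.25 0 0 0 0 43;2 -0.25 0 0 0 0 43'| sed -n '2p;4p';python3 - <<'E'
from h import *
h=np.array([.5882,.0425,-.121]);s=sensors.sense();d=s['position'][:2]-h[:2];c,q=np.cos(h[2]),np.sin(h[2]);print(c*d[0]+q*d[1],-q*d[0]+c*d[1])
im=snapshot('scene');cv2.imwrite('pics/s11.png',cv2.resize(im[150:250,205:315,::-1],(660,600),interpolation=cv2.INTER_CUBIC))
E
```

```text
position: [0.5064, 0.0215, 0.0296]
ft_force: [-7.1, 0.9, 9.1]
position: [0.5104, 0.021, 0.0296]
ft_force: [-6.8, 0.9, 9.0]
-0.07466190305785757 -0.03069293467283608
```

View pics/s11.png

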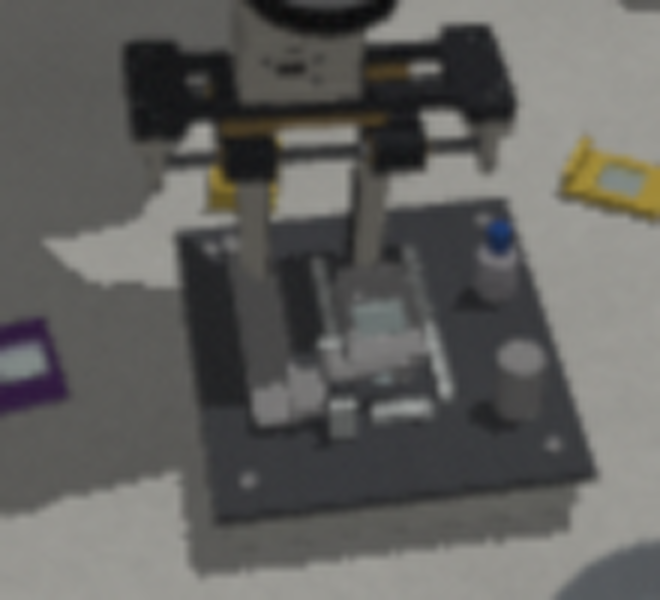

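```bash
python3 -m pendant '2.5 -0.3 0 0 0 0 43;2.5 -0.3 0 0 0 0 43;2.5 -0.3 0 0 0 0 43;2.5 -0.3 0 0 0 0 43;0 0 0 0 0 0 43'| sed -n '2p;4p';python3 - <<'E'
from h import *
h=np.array([.5882,.0425,-.121]);s=sensors.sense();d=s['position'][:2]-h[:2];c,q=np.cos(h[2]),np.sin(h[2]);print(c*d[0]+q*d[1],-q*d[0]+c*d[1])
im=snapshot('scene');cv2.imwrite('pics/s12.png',cv2.resize(im[165:240,225:305,::-1],(640,600),interpolation=cv2.INTER_CUBIC))
p=camera_params('scene')
for x in(-27,-17,-7):print(x,((proj(p,T(h,np.array([[x-30,18,18],[x-30,-18,18]])/1e3))-[225,165])*8+4).round(0).tolist())
E
```

```text
position: [0.5204, 0.0198, 0.0296]
ft_force: [-6.8, 1.0, 9.0]
-0.06453823274739566 -0.03068128915144153
-27 [[376.0, 230.0], [285.0, 240.0]]
-17 [[381.0, 247.0], [289.0, 257.0]]
-7 [[385.0, 264.0], [293.0, 274.0]]
```

View pics/s12.png

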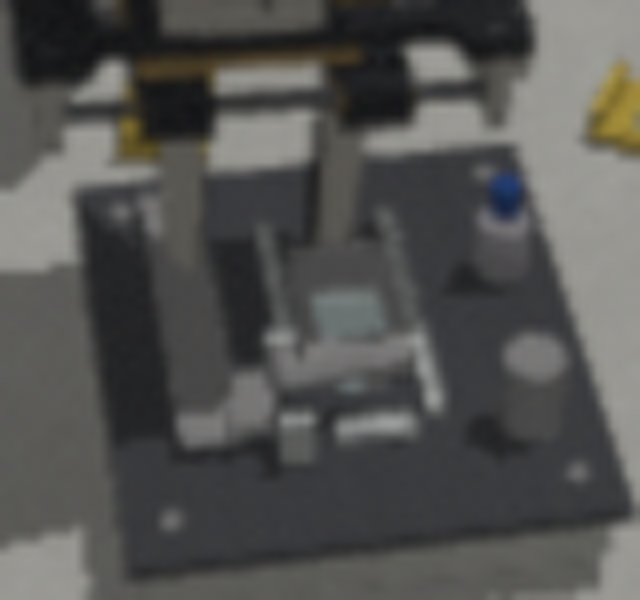

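The lip top edge is at about row 240, so the holder is around x −25, and it is moving with the finger. Nose is up. I keep pushing.

```bash
python3 -m pendant '2.5 -0.3 0 0 0 0 43;2.5 -0.3 0 0 0 0 43;2.5 -0.3 0 0 0 0 43;2.5 -0.3 0 0 0 0 43;0 0 0 0 0 0 43'| sed -n '2p;4p';python3 -m pendant '2.5 -0.3 0 0 0 0 43;2.5 -0.3 0 0 0 0 43;2.5 -0.3 0 0 0 0 43;0 0 0 0 0 0 43'| sed -n '2p;4p';python3 - <<'E'
from h import *
h=np.array([.5882,.0425,-.121]);s=sensors.sense();d=s['position'][:2]-h[:2];c,q=np.cos(h[2]),np.sin(h[2]);print(c*d[0]+q*d[1],-q*d[0]+c*d[1])
im=snapshot('scene');cv2.imwrite('pics/s13.png',cv2.resize(im[165:240,225:305,::-1],(640,600),interpolation=cv2.INTER_CUBIC))
im=snapshot('wrist');cv2.imwrite('pics/w13.png',cv2.resize(im[150:384,100:412,::-1],(800,600),interpolation=cv2.INTER_CUBIC))
E
```

```text
position: [0.5306, 0.0186, 0.0296]
ft_force: [-6.5, 0.1, 9.1]
position: [0.5381, 0.0177, 0.0296]
ft_force: [-7.2, -0.8, 9.2]
-0.04676143151678552 -0.030651026922183792
```

View pics/s13.png

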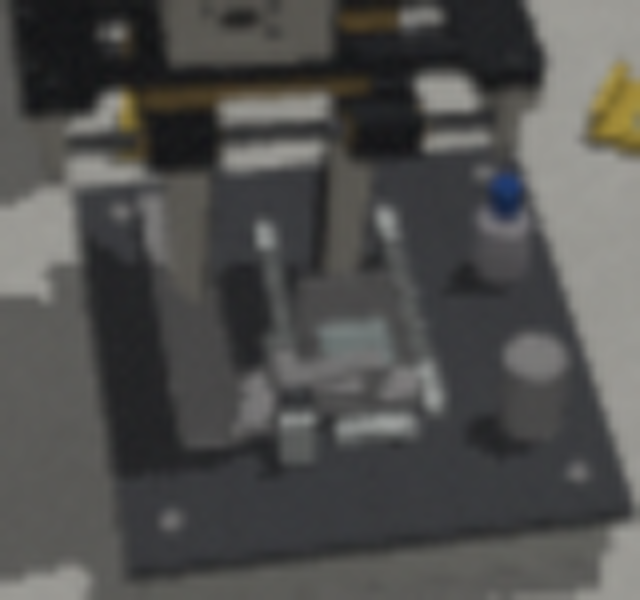

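View pics/w13.png

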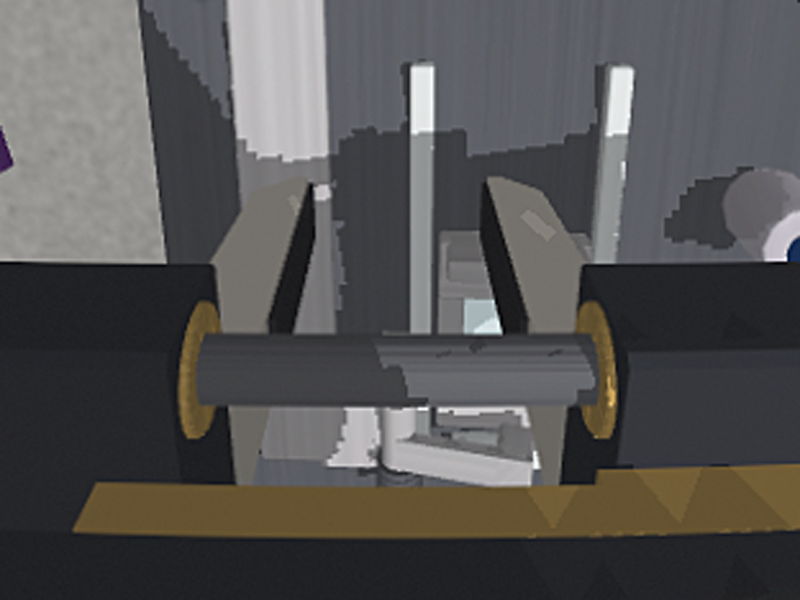

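The holder's front is under the raised nose with a visible gap to the end stop, roughly 8–9 mm left. I'll approach the stop gently.

```bash
python3 -m pendant '2 -0.25 0 0 0 0 43;2 -0.25 0 0 0 0 43;1 -0.1 0 0 0 0 43;1 -0.1 0 0 0 0 43'| sed -n '2p;4p';python3 -m pendant '1 -0.1 0 0 0 0 43;0 0 0 0 0 0 43'| sed -n '2p;4p';python3 -m pendant '1 -0.1 0 0 0 0 43;0 0 0 0 0 0 43'| sed -n '2p;4p';python3 - <<'E'
from h import *
im=snapshot('scene');cv2.imwrite('pics/s14.png',cv2.resize(im[165:240,225:305,::-1],(640,600),interpolation=cv2.INTER_CUBIC))
E
```

```text
position: [0.5435, 0.0171, 0.0296]
ft_force: [-8.6, 0.8, 11.7]
position: [0.5447, 0.0169, 0.0296]
ft_force: [-8.5, 1.1, 9.7]
position: [0.5457, 0.0169, 0.0296]
ft_force: [-7.8, 1.4, 10.4]
```

View pics/s14.png

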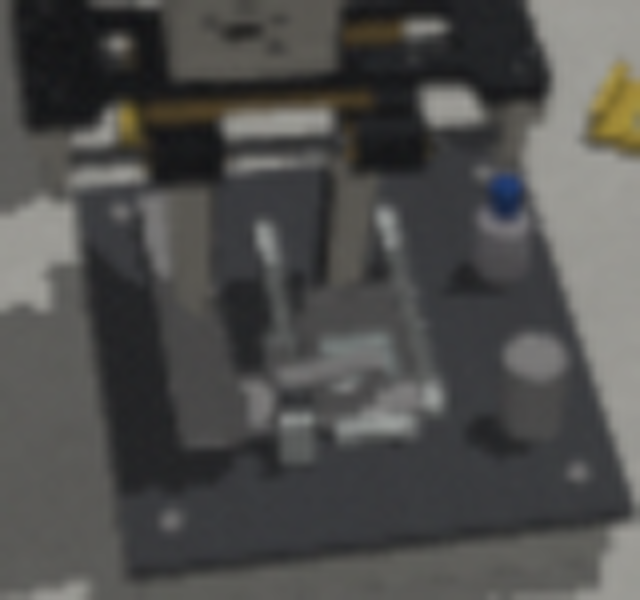

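```bash
python3 -m pendant '0.8 -0.1 0 0 0 0 43;0 0 0 0 0 0 43'| sed -n '2p;4p';python3 -m pendant '0.8 -0.1 0 0 0 0 43;0 0 0 0 0 0 43'| sed -n '2p;4p'
```

```text
position: [0.5457, 0.0169, 0.0295]
ft_force: [-11.2, 0.7, 12.6]
position: [0.5458, 0.0168, 0.0295]
ft_force: [-15.4, 1.6, 15.9]
```

Run:
```python
from h import *
h=np.array([.5882,.0425,-.121]);s=sensors.sense();d=s['position'][:2]-h[:2];c,q=np.cos(h[2]),np.sin(h[2]);print(s['clock'],c*d[0]+q*d[1],-q*d[0]+c*d[1])
im=snapshot('scene');cv2.imwrite('pics/s15.png',cv2.resize(im[190:230,250:290,::-1],(600,600),interpolation=cv2.INTER_CUBIC))
im=snapshot('wrist');p=camera_params('wrist');cv2.imwrite('pics/w15.png',cv2.resize(im[150:384,100:412,::-1],(800,600),interpolation=cv2.INTER_CUBIC))
import pickle;pickle.dump((p,im),open('w15.pkl','wb'))
for x in(-6,-3,0):print(x,((proj(p,T(h,np.array([[x-30,-18,18],[x-24,-18,18],[x-24,-20,8]])/1e3))-[100,150])*800/312).round(0).tolist())
print(((proj(p,T(h,np.array([[-85,-21.5,6],[-85,21.5,6]])/1e3))-[100,150])*800/312).round(0).tolist())
```

```text
14.7 -0.03895218655634852 -0.030599989806969624
-6 [[444.0, 239.0], [443.0, 261.0], [435.0, 242.0]]
-3 [[443.0, 250.0], [443.0, 271.0], [435.0, 252.0]]
0 [[443.0, 261.0], [443.0, 282.0], [435.0, 262.0]]
[[432.0, 35.0], [610.0, 36.0]]
```

View pics/s15.png

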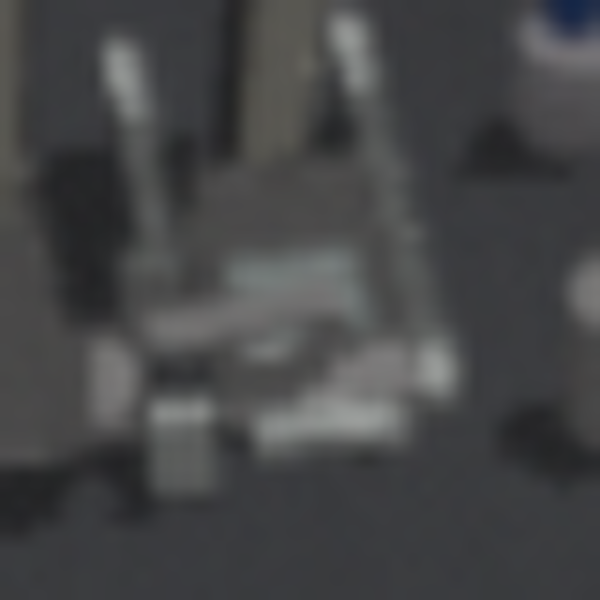

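View pics/w15.png

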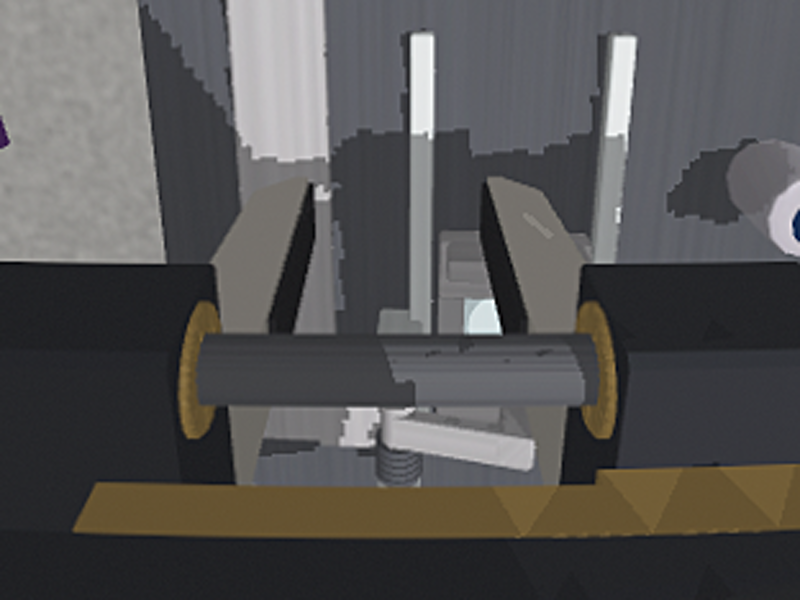

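Run:
```python
from h import *
import pickle
p,im=pickle.load(open('w15.pkl','rb'));h=np.array([.5882,.0425,-.121])
outs=[]
for x in(0,-5):
    a=cv2.resize(np.ascontiguousarray(im[210:330,240:360,::-1]),(600,600),interpolation=cv2.INTER_NEAREST)[:, :400].copy()
    def L(P,c):
        q=((proj(p,T(h,(np.array(P)+[x,0,0])/1e3))+.5-[240,210])*5).astype(np.int32);cv2.polylines(a,[q.reshape(-1,1,2)],False,c,1)
    L([[-30,-20,0],[-30,-20,8],[30,-20,8],[30,20,8],[-30,20,8],[-30,20,0],[-30,-20,0]],(0,255,0))
    L([[-30,-18,8],[-30,-18,18],[-24,-18,18],[-24,18,18],[-30,18,18],[-30,-18,18]],(0,0,255))
    outs.append(a)
cv2.imwrite('pics/ov.png',np.hstack(outs))
```

```text
(no output)
```

View pics/ov.png

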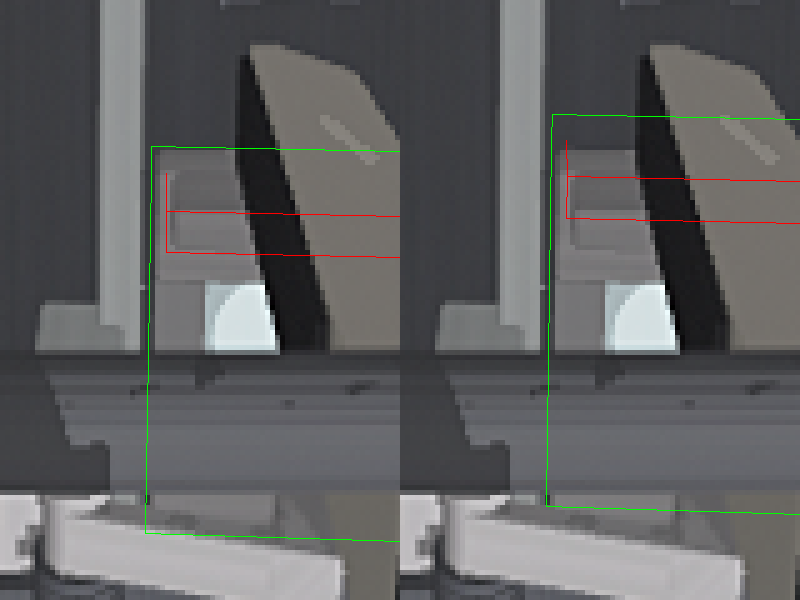

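The overlay for x = 0 fits the holder within about 1 mm, and Fx has climbed sharply, so it is home against the stop. I back the finger off the lip with the bar still down, then raise.

```bash
python3 -m pendant '-1 0.1 0 0 0 0 43;-1 0.1 0 0 0 0 43;-1 0.1 0 0 0 0 43;0 0 0 0 0 0 43'| sed -n '2p;4p';python3 -m pendant '-1.5 0.2 0 0 0 0 43;-1.5 0.2 0 0 0 0 43;0 0 0 0 0 0 43'| sed -n '2p;4p'
```

```text
position: [0.5458, 0.0168, 0.0301]
ft_force: [-2.6, -1.6, 9.5]
position: [0.5451, 0.0169, 0.0309]
ft_force: [3.2, -0.8, 7.4]
```

Run:
```python
from h import *
import pickle
im=snapshot('wrist');p=camera_params('wrist');h=np.array([.5882,.0425,-.121])
a=cv2.resize(np.ascontiguousarray(im[200:330,230:360,::-1]),(600,600),interpolation=cv2.INTER_NEAREST);k=600/130
def L(P,c):
    q=((proj(p,T(h,np.array(P)/1e3))+.5-[230,200])*k).astype(np.int32);cv2.polylines(a,[q.reshape(-1,1,2)],False,c,1)
L([[-30,-20,0],[-30,-20,8],[30,-20,8],[30,20,8],[-30,20,8],[-30,20,0],[-30,-20,0]],(0,255,0))
L([[-30,-18,8],[-30,-18,18],[-24,-18,18],[-24,18,18],[-30,18,18],[-30,-18,18]],(0,0,255))
cv2.imwrite('pics/ov2.png',a)
```

```text
(no output)
```

View pics/ov2.png

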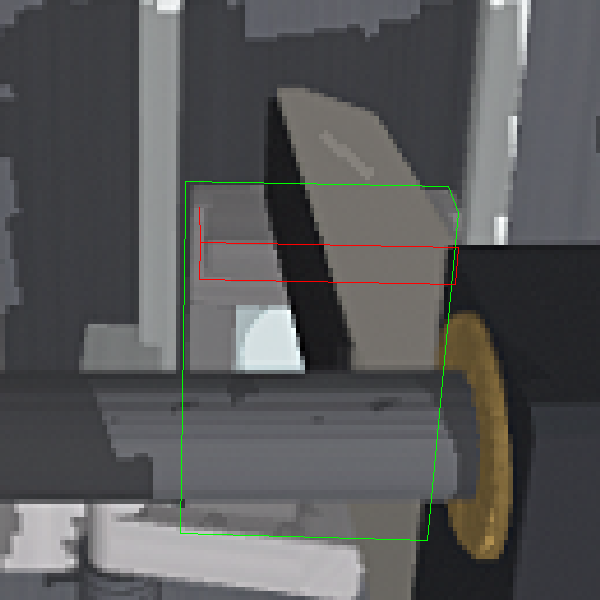

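```bash
python3 -m pendant '-1.5 0.2 0 0 0 0 43;-1.5 0.2 0 0 0 0 43;-1.5 0.2 0 0 0 0 43;-1.5 0.2 0 0 0 0 43;0 0 0 0 0 0 43'| sed -n '2p;4p'
```

```text
position: [0.5396, 0.018, 0.031]
ft_force: [4.9, -0.5, 7.3]
```

```bash
cat > ov.py <<'E'
from h import *
import sys
im=snapshot('wrist');p=camera_params('wrist');h=np.array([.5882,.0425,-.121])
a=cv2.resize(np.ascontiguousarray(im[200:330,230:360,::-1]),(600,600),interpolation=cv2.INTER_NEAREST);k=600/130
def L(P,c):
    q=((proj(p,T(h,np.array(P)/1e3))+.5-[230,200])*k).astype(np.int32);cv2.polylines(a,[q.reshape(-1,1,2)],False,c,1)
L([[-30,-20,0],[-30,-20,8],[30,-20,8],[30,20,8],[-30,20,8],[-30,20,0],[-30,-20,0]],(0,255,0))
L([[-30,-18,8],[-30,-18,18],[-24,-18,18],[-24,18,18],[-30,18,18],[-30,-18,18]],(0,0,255))
cv2.imwrite(sys.argv[1],a)
E
python3 ov.py pics/ov3.png
```

```text
(no output)
```

View pics/ov3.png

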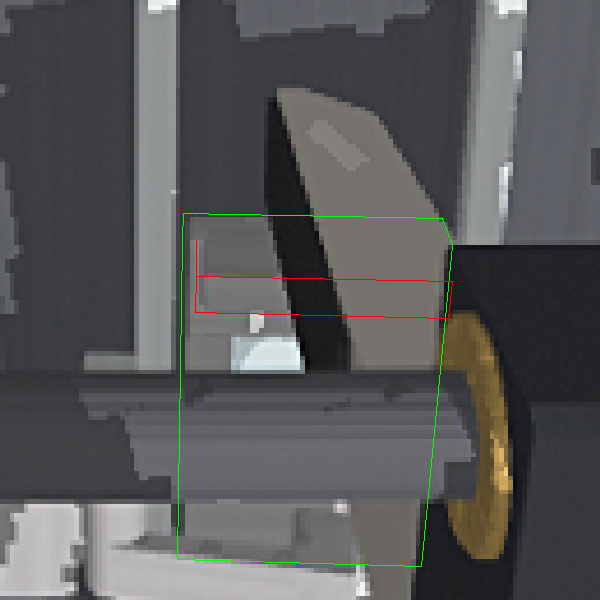

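The holder stayed home at x = 0 while the finger moved back 5.5 mm. Now I release the bar by rising slowly, then move clear.

```bash
python3 -m pendant '0 0 2 0 0 0 43;0 0 2 0 0 0 43;0 0 2 0 0 0 43;0 0 2 0 0 0 43;0 0 2 0 0 0 43'| sed -n '2p;4p';python3 -m pendant '0 0 5 0 0 0 43;0 0 10 0 0 0 43;0 0 20 0 0 0 43;-5 0 30 0 0 0 43;-20 2 30 0 0 0 43'| sed -n '2p;4p';python3 -m pendant '-40 5 20 0 0 0 43;-40 5 20 0 0 0 43;-30 4 0 0 0 0 43;0 0 0 0 0 0 43;0 0 0 0 0 0 43'| sed -n '2p;4p'
python3 - <<'E'
from h import *
print(sensors.sense()['clock'])
h=np.array([.5882,.0425,-.121])
im=snapshot('wrist');p=camera_params('wrist');cv2.imwrite('pics/w20.png',cv2.resize(im[:,:,::-1],(800,600),interpolation=cv2.INTER_CUBIC))
im=snapshot('scene');p=camera_params('scene')
a=cv2.resize(np.ascontiguousarray(im[165:240,225:305,::-1]),(640,600),interpolation=cv2.INTER_CUBIC);k=8
b=a.copy()
def L(P,c):
    q=((proj(p,T(h,np.array(P)/1e3))+.5-[225,165])*k).astype(np.int32);cv2.polylines(b,[q.reshape(-1,1,2)],False,c,1)
L([[-30,-20,8],[30,-20,8],[30,20,8],[-30,20,8],[-30,-20,8]],(0,255,0));L([[-24,-18,18],[-24,18,18],[-30,18,18],[-30,-18,18],[-24,-18,18]],(0,0,255))
cv2.imwrite('pics/s20.png',a);cv2.imwrite('pics/s20o.png',b)
im=snapshot('top');cv2.imwrite('pics/t20.png',cv2.resize(im[:,:,::-1],(800,600),interpolation=cv2.INTER_CUBIC))
E
```

```text
position: [0.5366, 0.0181, 0.0396]
ft_force: [-0.2, -0.1, 0.7]
position: [0.5126, 0.0199, 0.1364]
ft_force: [0.1, 0.2, 0.7]
position: [0.4023, 0.034, 0.1757]
ft_force: [0.9, -0.2, 0.3]
17.6
```

View pics/s20.png

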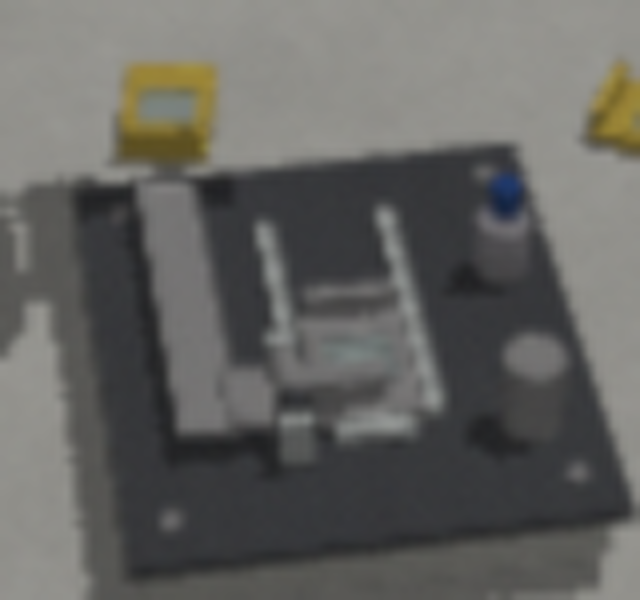

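View pics/s20o.png

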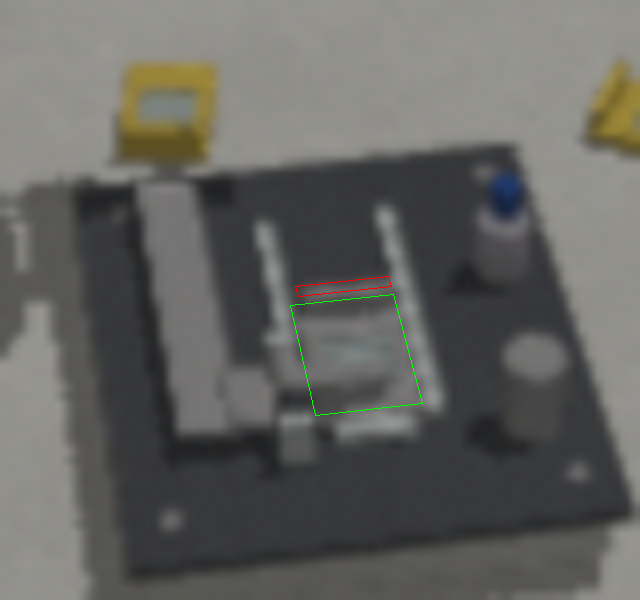

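View pics/t20.png

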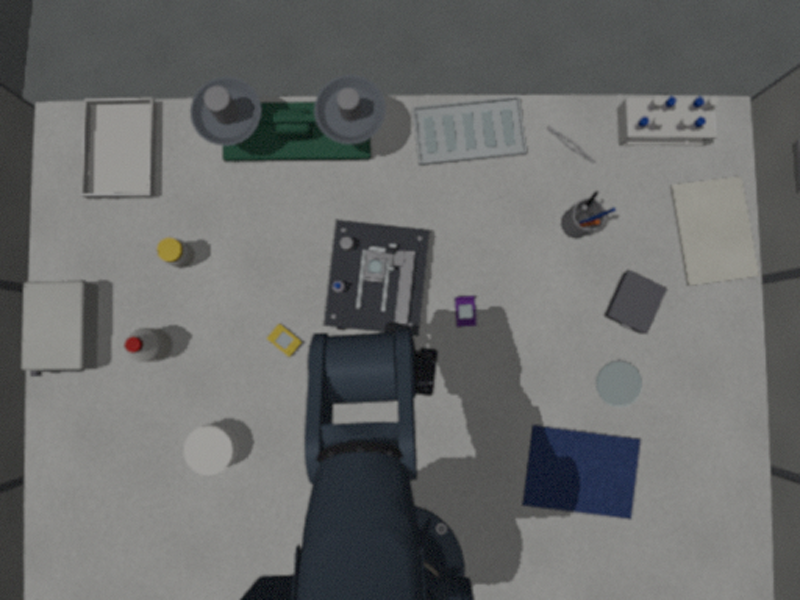

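Run:
```python
from h import *
h=np.array([.5882,.0425,-.121]);print(sensors.sense()['clock'],sensors.sense()['position'])
im=snapshot('wrist');p=camera_params('wrist');x0,y0=220,180
a=cv2.resize(np.ascontiguousarray(im[y0:y0+110,x0:x0+110,::-1]),(600,600),interpolation=cv2.INTER_NEAREST);k=600/110;b=a.copy()
def L(P,c):
    q=((proj(p,T(h,np.array(P)/1e3))+.5-[x0,y0])*k).astype(np.int32);cv2.polylines(b,[q.reshape(-1,1,2)],False,c,1)
L([[-85,-21.5,6],[30,-21.5,6]],(255,0,0));L([[-85,21.5,6],[30,21.5,6]],(255,0,0))
L([[-30,-20,8],[30,-20,8],[30,20,8],[-30,20,8],[-30,-20,8]],(0,255,0));L([[-24,-18,18],[-24,18,18],[-30,18,18],[-30,-18,18],[-24,-18,18]],(0,0,255))
cv2.imwrite('pics/w21.png',b)
```

```text
17.75 [0.40276812 0.03388211 0.17489312]
```

View pics/w21.png

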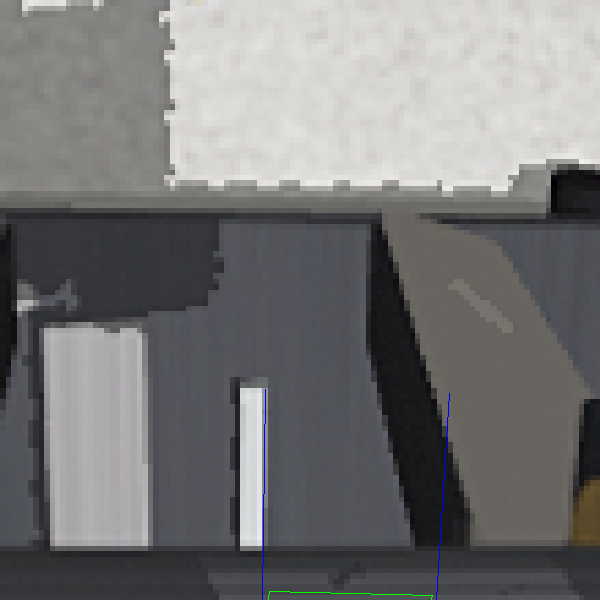

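View pics/w20.png

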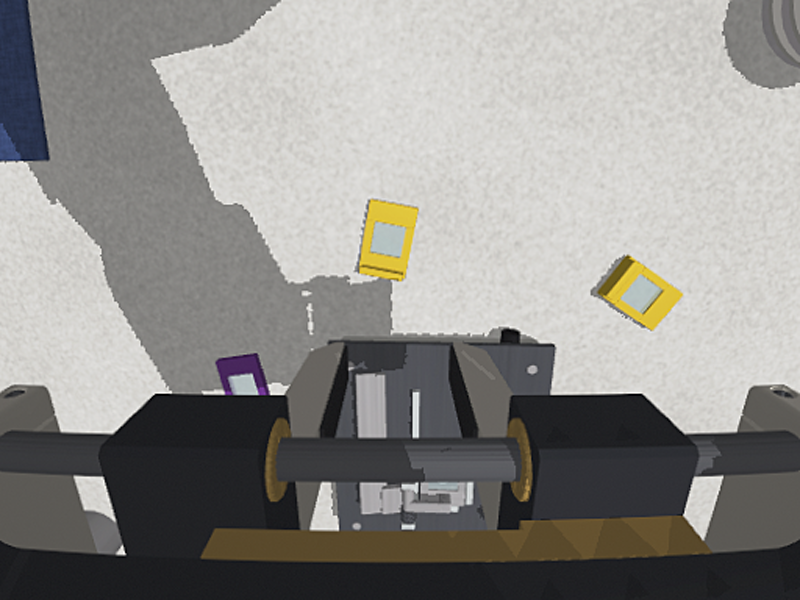

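The gripper's rod hides the holder, so I rise and go a little forward for a clear check.

```bash
python3 -m pendant '25 -3 25 0 0 0 93;30 -4 25 0 0 0 93;30 -4 25 0 0 0 93;25 -3 0 0 0 0 93;0 0 0 0 0 0 93'| sed -n '2p;4p'; python3 -m pendant '0 0 0 0 0 0 93;0 0 0 0 0 0 93;0 0 0 0 0 0 93'|sed -n '2p;5p'
python3 - <<'E'
from h import *
h=np.array([.5882,.0425,-.121])
im=snapshot('wrist');p=camera_params('wrist')
q=proj(p,T(h,[[-.02,0,0]]))[0];x0,y0=int(q[0]-50),int(q[1]-45);print(q)
a=cv2.resize(np.ascontiguousarray(im[y0:y0+90,x0:x0+100,::-1]),(660,594),interpolation=cv2.INTER_CUBIC);k=6.6;b=a.copy()
def L(P,c):
    q=((proj(p,T(h,np.array(P)/1e3))+.5-[x0,y0])*k).astype(np.int32);cv2.polylines(b,[q.reshape(-1,1,2)],False,c,1)
L([[-85,-21.5,6],[30,-21.5,6],[30,21.5,6],[-85,21.5,6]],(255,0,0))
L([[-30,-20,8],[30,-20,8],[30,20,8],[-30,20,8],[-30,-20,8]],(0,255,0));L([[-24,-18,18],[-24,18,18],[-30,18,18],[-30,-18,18],[-24,-18,18]],(0,0,255))
cv2.imwrite('pics/w22.png',b);cv2.imwrite('pics/w22n.png',a)
E
```

```text
position: [0.5145, 0.0195, 0.2496]
ft_force: [0.0, -0.0, -0.0]
position: [0.5113, 0.0201, 0.2497]
finger_gap: 0.093
[283.48203077 198.05537908]
```

View pics/w22.png

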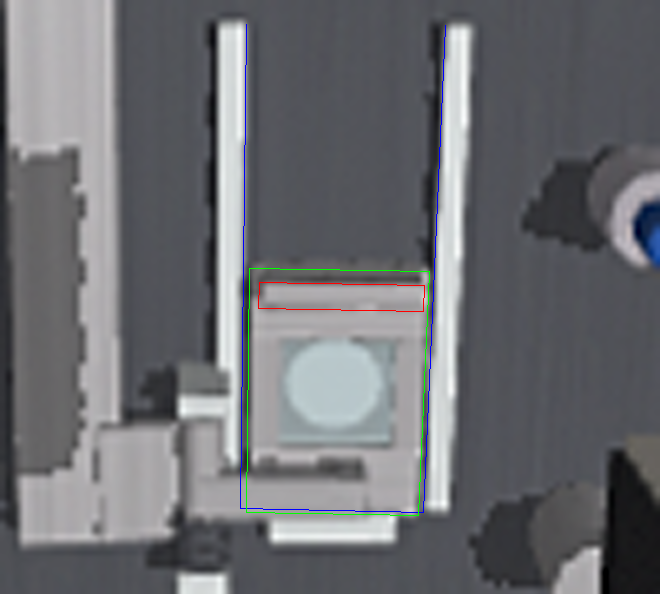

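View pics/w22n.png

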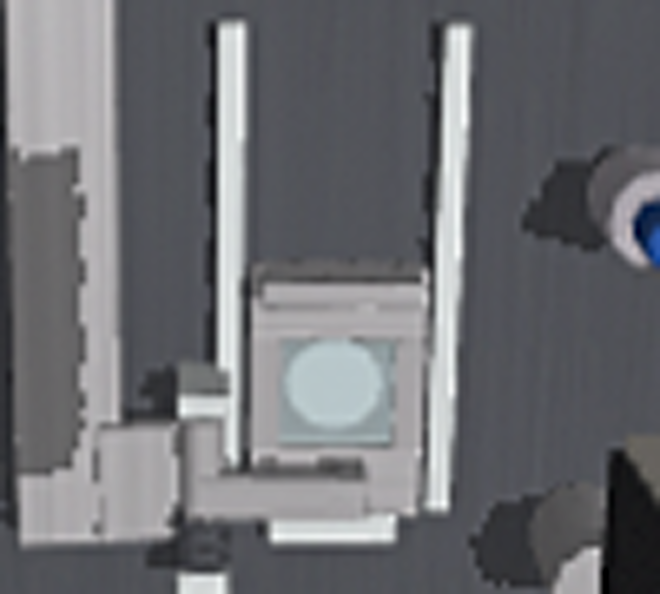

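The holder's front edge sits against the end stop, and the x = 0 model fits within a pixel. The nose bears on the holder and the arm is clear. I'm handing the job in.

```bash
python3 -m pendant '0 0 0 0 0 0 93;0 0 0 0 0 0 93'|tail -2; python3 -c "
from bench import order
print(order.close_job())"
```

```text
ft_force: [0.1, 0.5, -0.1]
finger_gap: 0.0934
the job is handed in; nothing more can be done
None
```

I pressed the clip's bar down with one fingertip and kept it down. With the other fingertip I pushed the holder along its channel to the end stop. I then backed off the lip with the bar still down, released the bar slowly and moved clear. The job is handed in, and no verdict was reported.

- **Pressing:** the bar was held with about 7–9 N, and the scene picture showed the nose raised before the holder went under it. I never measured the clip angle directly.
- **Pushing:** at the stop the push force rose from about 7 N to 15 N without further motion. The vertical force rose to about 16 N as well, well inside the limits.
- **Last checks:** the wrist picture shows the holder's front edge against the end stop, within about 1 mm of home, lying flat. The nose is down on the holder. The tool force is about zero with the arm clear. In the top view nothing else appears to have moved. I did not measure how hard the clip bears on the holder.
- **Disagreements:**
  - The fingertips stood about 19 mm higher than the tool data say, so I found the bar by force instead.
  - The scene camera's calibration gave the stage about 5 mm further along x than the wrist and top cameras, so I relied on the wrist camera.

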